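# Set up the slide-staining line after the washing-up

### The arm

A 7-joint arm with a two-finger parallel gripper is mounted at the origin on a cart in front of the work surface, level with it; the furniture and walls round the work are solid. World frame = base frame: x ahead of the robot, y to its left, z up, the work surface at z = 0. Lengths are in m, angles in rad, forces in N, time in s.
With the tool pointing down it reaches from about 0.4 to 0.875 m from the base axis. Payload 19.3 kg.
Tool frame: the origin (TCP) lies at the very end of the fingers, on their centre line; the grasp point (between the pads) lies 19 mm behind it; z points along the fingers, y is the line along which they close (so a half turn about z gives the same grasp; the last joint's range is limited). The gripper opens to 85 mm and grips with 20 to 120 N. Pads are 22 mm wide; open, the fingers measure 114 mm over their backs; the gripper's body (76 mm by 85 mm) begins 54 mm behind the grasp point. The pads swing forward as they close: fully open they stand 13 mm farther back than shut.
Start: joints at [-1.231, 0.521, -0.036, 1.599, 0.021, 1.021, -0.113], TCP at [0.249, 0.573, 0.231] pointing down, gripper open.
Joint ranges: [-2.91, 2.91], [-0.3, 2.13], [-1.5, 1.42], [0.17, 2.43], [-1.26, 4.41], [0.16, 1.93], [-2.52, 2.52]. Speed limits (rad/s): [1.89, 1.89, 2.39, 2.39, 3.01, 3.01, 3.01].

### API

Orientations are given as [roll, pitch, yaw] about the fixed x, y, z axes, in that order (R = Rz(yaw) Ry(pitch) Rx(roll)).
In Python, from workcell import monitor, optics, job_done gives the robot as it stands.
- The arm moves only by the shell command python3 -m handwheel 'ROWS' [FORCE]. ROWS is JSON, a list of rows, each an object of numbers: "dx", "dy", "dz": the shift along the tool's x, y, z in cm; "wx", "wy", "wz": the turn, a rotation vector about the tool's x, y, z in rad; "claw": the opening in per cent of the stroke, from 0 (shut) to 100 (fully open). A call has 1 to 8 rows; each row shifts and turns the commanded pose from where the row before left it, along the tool's axes as they then stand; what a row does not reach is not made up. A row lasts 1/8 s, in which the tool goes at most 62.5 mm and 10.7 degrees, less where a joint would pass 70% of its speed; a pose out of reach is approached as far as the arm can. A call with a gripper value outside its range is refused whole. The fingers move at their own pace and stop on an object; FORCE is the grip in N (left out, the last holds). Time passes only in rows, so rows that do not move let the fingers close. It gives the time, the measured TCP pose, the force, the opening and the grip force at its end, in the units of the state.
- monitor.observe(): the state, without advancing time (a new reading comes with each control period).
- optics.grab_frame(name): name is "side" or "top"; returns a dict with "frame" (400x640x3 uint8, blue, green, red), "fovy" (degrees; the focal length in pixels is half the picture's height over the tangent of half this angle, whatever the lens; pixels are square), "cx", "cy" (the principal point, pixels), "R" (3x3) and "t" (3): a world point X has camera coordinates R X + t. Camera axes: x right, y down, z forward; pixel columns grow to the right and rows downward; lengths in m; the calibration is good to about 2 mm. A picture is of the moment at which its call begins. There is no depth.
- job_done(): hands the job in; it is judged then, once.
Trained networks look in the newest picture that a camera, given by its name, has taken for a name from the list of things; names that differ only in an ending like _2 or _b are one class to them, and where a whole thing is asked for, a point or a joint stands for the part that bears it (a point fixed in the world has none). Each returns a list of dicts, best first, with "p" (0 to 1); they miss things now and then, are a little off and sometimes report something else, mostly with a low value. They report only what shows in the picture. A call takes as long as a camera call. They do not tell look-alikes from the thing itself.
- optics.masks_of(name, camera): "region" (400x640 bool, what is visible of it) and "rect" ([left, top, width, height] in pixels, round what is visible of it).
The state is a dict: "clock": time; "qpos": joint angles; "qd": joint speeds; "joint_efforts": joint torques, N m; "position": TCP position; "tool_rot": TCP orientation; "force": force on the tool from outside, world axes, zero at the start; "moment": the same for the moment, N m; "grip_width": finger opening in m; "finger_force": force on a finger pad.
Only numpy, scipy, OpenCV 4.12 (cv2) and the standard library are available. Lean on these libraries where they do the work, as an engineer would, in place of code of your own. Each camera call takes 0.05 s, during which the arm holds its last target. There are 200 camera calls.

### The job

Set up the staining line from the washed dishes: give each dish that was left standing on its long edge a light push so that it tips over onto its base, turn the orange dish (draining mouth-down) over, and set all the dishes mouth-up in the bays of the steel rack, one to a bay, the orange one in the bay at the left-hand end as the robot sees it. When every dish sits flat in its bay, stand the slide carrier upright inside the orange dish. Leave everything else where it is, and let go of it all at the end.

Things in the scene. Friction and masses are not known exactly. Their poses are not given: they have to be found in the camera images.
- dish_blue: Blue open plastic dish, 94 long (x), 60 wide (y), 40 high (all mm); walls 3, floor 4 thick; 140 g. Origin: centre of underside; z out of the mouth. Starts on a long wall (60 tall, z level, wall y = -30 down); weight 14 from the base, so a light push on the upper rim from the mouth side, about 50 far, drops it onto its base. May be absent.
- dish_green: Green open plastic dish, 94 long (x), 60 wide (y), 40 high (all mm); walls 3, floor 4 thick; 140 g. Origin: centre of underside; z out of the mouth. Starts on a long wall (60 tall, z level, wall y = -30 down); weight 14 from the base, so a light push on the upper rim from the mouth side, about 50 far, drops it onto its base. May be absent.
- dish_yellow: Yellow open plastic dish, 94 long (x), 60 wide (y), 40 high (all mm); walls 3, floor 4 thick; 140 g. Origin: centre of underside; z out of the mouth. Starts on a long wall (60 tall, z level, wall y = -30 down); weight 14 from the base, so a light push on the upper rim from the mouth side, about 50 far, drops it onto its base. May be absent.
- dish_orange: Orange open plastic dish, 94 long (x), 60 wide (y), 40 high (all mm); walls 3, floor 4 thick; 140 g. Origin: centre of underside; z out of the mouth. Always present. Starts mouth-down on the worktop (origin 40 up, z down), length roughly along world y. Can be gripped across its width; stood on an end it is 94 tall and tips onto its base as easily.
- rack: Fixed steel rack, 75 (x) x 420 mm (y); y is to the robot's left when not turned. Origin: centre of underside. Four bays in a row along y at +156, +52, -52, -156; bay floor 4 up, walls and dividers 14 high, 4 thick. A bay is 67 (x) by 100 (y) inside: a dish fits with its length along y and 3 play all round.
- bay1 (a point): centre of the floor of the left-hand end bay of the rack (most +y), for the orange dish; axes as the rack's
- bay2 (a point): centre of the floor of the second bay from the left
- bay3 (a point): centre of the floor of the third bay from the left
- bay4 (a point): centre of the floor of the right-hand end bay
- carrier: Steel basket 80 x 42 x 32 mm with glass slides, and over it a black handle bar 62 long, 10 wide, 10 high, centre 72 above the underside. Origin: centre of underside; x along basket and bar, z up; 160 g. Goes in a dish (88 x 54 clear) lengthwise, standing on its floor, 4 above the dish's origin.
- bench_liner: White sheet of absorbent bench liner, under 1 mm thick, 190 (x) x 400 mm (y), fixed flat on the worktop, origin at its centre: the blue, green and yellow dishes drain on it, and it is free for use once they are gone.
- weight_box: Open wooden box of brass weights, lid up, fixed on the worktop behind the liner; 170 mm along y, wholly beyond x = 0.53 and y = 0.045 m, lid 120 mm high. Between it, the rack and the stirrer (which is wholly beyond x = 0.66 m), the worktop round x 0.58, y -0.12 m is free but for the orange dish. A wall stands to the right at y = -0.45 m.
- stain_a: red-brown dropper bottle at the back, 50 x 50 x 120 mm; origin at its foot. Not to be moved.
- stain_b: dark blue dropper bottle at the back, 50 x 50 x 126 mm; origin at its foot. Not to be moved.
- clock: small white digital timer lying flat, 58 x 68 x 19 mm; origin at its underside. Not to be moved.
- pincers: steel tweezers lying at the left, 125 mm long; origin at their underside. Not to be moved.
Things that resemble listed ones, but are neither listed nor needed, are in the scene too. There is more than one size of the dish_orange; the one meant has the size given above.

How it is judged:
By the outcome, as a careful person would: the job done as asked, in the order asked, and still so for the second after the job is handed in, with the robot touching nothing.
Of dish_blue, dish_green, dish_yellow only 2 to 3 are there at a start; the rules pass over those that are not, and their reading is None.
At some moment in a run one of dish_orange, carrier may be knocked a few centimetres aside while the robot is not near it.
Once in a run the grip may slacken for a moment while it holds something.
It also fails if it takes over 210 s, if anything falls off the work surface, if the arm or the gripper's body presses on something with over 40 N, if the wrist force passes 120 N, or if a joint passes its speed limit or range.

## Working session

There is one attempt and no reset: what is moved stays moved. The work goes in short steps, Python scripts to look and compute and a shell command to move; the robot and the scene stay as the last step left them, time stands still between calls to the robot, and variables do not carry over. Pictures are saved under pics/ and viewed, at most 14 in all, crops included, and the job is handed in when it is done.

```bash
ls; mkdir -p pics; python3 - <<'E'
from workcell import monitor, optics
import cv2
s=monitor.observe(); print(s)
for c in("side","top"):
    f=optics.grab_frame(c); cv2.imwrite(f"pics/{c}0.png",f["frame"]); print(c,f["fovy"],f["cx"],f["cy"],f["R"],f["t"])
    for n in ["dish_blue","dish_green","dish_yellow","dish_orange","rack","carrier","weight_box"]:
        print(n,[(round(d["p"],2),d["rect"]) for d in optics.masks_of(n,c)][:4])
E
```

```text
pics
{'clock': 0.0, 'qpos': array([-1.23121754,  0.52200738, -0.03632566,  1.59995528,  0.02121249,
        1.02113622, -0.11283065]), 'qd': array([ 0.00013305,  0.00086214,  0.00078551, -0.00016721, -0.00094978,
       -0.00098122,  0.00284177]), 'joint_efforts': array([ 9.47371154e-04, -9.27105546e+01,  1.98056057e+00, -3.69915068e+01,
        1.78588094e-02,  8.34755745e-03,  2.63711075e-05]), 'position': array([0.24891263, 0.5729434 , 0.23074878]), 'tool_rot': array([-3.14047557e+00,  9.17446379e-05,  2.73177737e+00]), 'force': array([-0.0506547 ,  0.90421118, -0.05290148]), 'moment': array([-0.02993061,  0.02076296, -0.01900971]), 'finger_force': 0.0, 'grip_width': 0.08522219028894515}
side 53.971377249984066 324.2896590547461 204.36935492383097 [[-0.87243859 -0.48872263  0.00105266]
 [-0.26598394  0.47300955 -0.83994911]
 [ 0.41000422 -0.73308401 -0.54266415]] [0.57747172 0.1857832  1.25328438]
dish_blue [(0.83, [314.9, 265.1, 19.9, 39.7])]
dish_green [(0.38, [310.5, 265.9, 23.1, 37.2])]
dish_yellow [(0.65, [335.8, 249.8, 14.5, 15.7])]
dish_orange [(0.68, [311.6, 265.0, 23.2, 36.8])]
rack [(0.86, [396.4, 179.3, 24.8, 38.9])]
carrier []
weight_box [(0.65, [271.5, 304.1, 25.6, 24.2])]
top 46.96518341961949 323.2936982731215 204.8900060384805 [[ 2.25392546e-02 -9.99745562e-01  8.90327399e-04]
 [-9.90056929e-01 -2.24444913e-02 -1.38865120e-01]
 [ 1.38849770e-01  2.24844148e-03 -9.90310904e-01]] [0.08132805 0.61841726 1.52601253]
dish_blue [(0.93, [219.8, 251.5, 33.6, 12.3]), (0.42, [329.9, 153.8, 14.9, 14.8])]
dish_green []
dish_yellow [(0.91, [258.6, 253.1, 26.8, 13.9])]
dish_orange [(0.83, [379.1, 211.9, 29.1, 16.0]), (0.74, [349.2, 213.7, 16.1, 19.5])]
rack [(0.93, [327.5, 249.1, 134.3, 26.9])]
carrier [(0.76, [425.1, 201.8, 18.2, 21.0])]
weight_box [(0.17, [350.4, 170.4, 22.5, 16.1])]
```

View pics/top0.png

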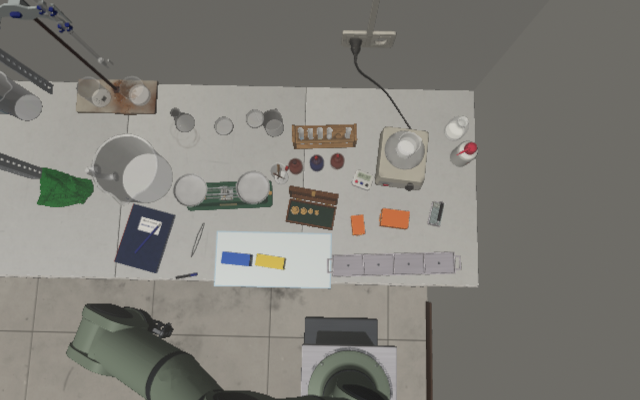

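View pics/side0.png

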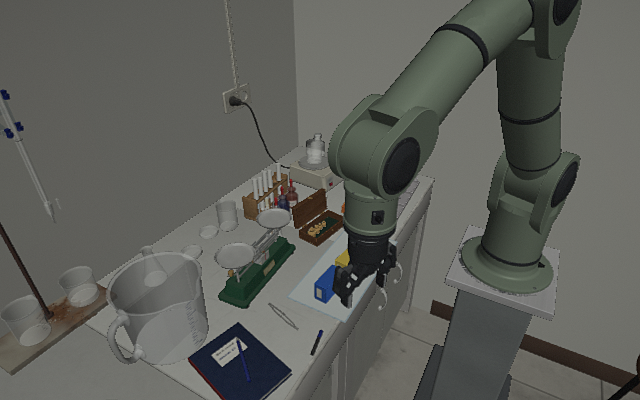

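```bash
python3 - <<'E'
import cv2,numpy as np
t=cv2.imread("pics/top0.png"); s=cv2.imread("pics/side0.png")
a=cv2.resize(t[190:290,210:470],None,fx=3,fy=3,interpolation=cv2.INTER_CUBIC)
b=cv2.resize(s[160:310,300:440],None,fx=2,fy=2,interpolation=cv2.INTER_CUBIC)
c=np.zeros((600,780,3),np.uint8); c[:300]=a; c[300:600,:280]=b
c[300:600,290:770]=cv2.resize(t[200:250,340:420],(480,300),interpolation=cv2.INTER_CUBIC)
cv2.imwrite("pics/c1.png",c)
E
```

```text
(no output)
```

View pics/c1.png

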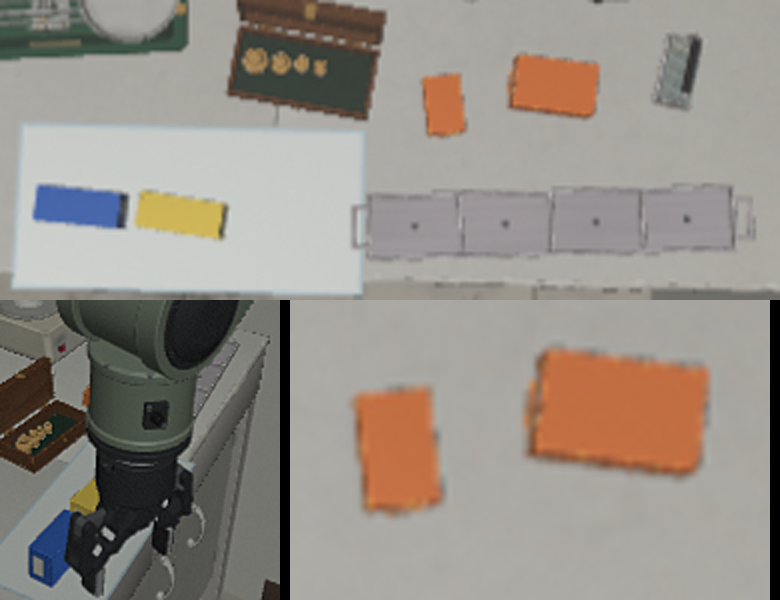

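```bash
cat > h.py <<'E'
from workcell import monitor, optics
import numpy as np, cv2
from scipy.spatial.transform import Rotation as Ro
_f={}
def grab(c): _f[c]=optics.grab_frame(c); return _f[c]
def K(f): 
    F=200/np.tan(np.radians(f["fovy"])/2); return F
def ray(c,uv,z):
    f=_f[c]; F=K(f); R=np.array(f["R"]);t=np.array(f["t"]); C=-R.T@t
    uv=np.atleast_2d(np.array(uv,float)); d=np.c_[(uv[:,0]-f["cx"])/F,(uv[:,1]-f["cy"])/F,np.ones(len(uv))]@R
    return C+d*((z-C[2])/d[:,2:])
def pix(c,X):
    f=_f[c]; F=K(f); p=np.atleast_2d(X)@np.array(f["R"]).T+f["t"]; return np.c_[p[:,0]/p[:,2]*F+f["cx"],p[:,1]/p[:,2]*F+f["cy"]]
def rect(c,mask,z):
    """centre, long side, short side (mm), angle of long side of mask projected to height z"""
    cs,_=cv2.findContours(mask.astype(np.uint8),0,2); k=max(cs,key=cv2.contourArea)
    P=ray(c,k[:,0,:].astype(float),z)[:,:2]
    (x,y),(w,h),a=cv2.minAreaRect((P*1000).astype(np.float32))
    if w<h: w,h,a=h,w,a+90
    return round(x/1000,4),round(y/1000,4),round(w+3.3),round(h+3.3),round((a%180),1)
def go(pos,rpy=None):
    s=monitor.observe(); R=Ro.from_euler("xyz",s["tool_rot"]); d=R.inv().apply(np.array(pos)-s["position"])*100
    print("shift cm",d.round(2),"n",int(np.ceil(np.linalg.norm(d)/6)))
    if rpy is not None:
        w=(R.inv()*Ro.from_euler("xyz",rpy)).as_rotvec(); print("turn",w.round(3),"n",int(np.ceil(np.linalg.norm(w)/.18)))
E
python3 - <<'E'
from h import *
grab("top")
for n,z in [("dish_blue",.06),("dish_yellow",.06),("dish_orange",.04),("carrier",.03)]:
    for d in optics.masks_of(n,"top"): print(n,round(d["p"],2),d["rect"],rect("top",d["region"],z))
print("bays",ray("top",[(348,265.3),(378.3,264.7),(408.7,263.7),(439,263)],.004).round(4))
print("liner",ray("top",[(215,232),(331,232),(332,288),(214,287)],0).round(3))
print("edge",ray("top",[(210,278),(400,284)],0).round(3))
print("carrier bar",ray("top",[(440.5,213)],.077).round(3))
go([.45,.05,.4])
E
```

```text
dish_blue 0.57 [219.7, 248.7, 33.0, 16.6] (0.431, 0.3792, 109, 46, 85.6)
dish_yellow 0.66 [256.4, 252.8, 27.8, 14.8] (0.4232, 0.268, 104, 44, 81.9)
dish_orange 0.82 [350.4, 214.4, 16.7, 21.4] (0.5531, -0.0224, 71, 47, 7.7)
dish_orange 0.72 [378.1, 208.6, 31.2, 21.2] (0.5789, -0.1458, 110, 71, 83.7)
carrier 0.65 [427.9, 202.3, 15.4, 22.7] (0.5991, -0.2916, 88, 46, 171.7)
carrier 0.49 [329.7, 151.4, 14.5, 13.2] (0.7756, 0.0511, 57, 52, 1.2)
bays [[ 0.4146  0.0059  0.004 ]
 [ 0.4189 -0.098   0.004 ]
 [ 0.4247 -0.2024  0.004 ]
 [ 0.4294 -0.3064  0.004 ]]
liner [[0.519 0.469 0.   ]
 [0.528 0.066 0.   ]
 [0.336 0.059 0.   ]
 [0.331 0.462 0.   ]]
edge [[ 0.361  0.478  0.   ]
 [ 0.355 -0.173  0.   ]]
carrier bar [[ 0.593 -0.295  0.077]]
shift cm [-39.28 -39.98 -16.87] n 10
```

```bash
python3 -m handwheel '[{"dz":-6},{"dz":-6},{"dz":-4.9},{"dx":-3.93,"dy":-4.0},{"dx":-3.93,"dy":-4.0},{"dx":-3.93,"dy":-4.0},{"dx":-3.93,"dy":-4.0},{"dx":-3.93,"dy":-4.0}]'; python3 -m handwheel '[{"dx":-3.93,"dy":-4.0},{"dx":-3.93,"dy":-4.0},{"dx":-3.93,"dy":-4.0},{"dx":-3.93,"dy":-4.0},{"dx":-3.93,"dy":-4.0},{"wz":0.17},{"wz":0.17},{"wz":0.17}]'; python3 -m handwheel '[{"wz":0.17},{"wz":0.17},{"wz":0.17},{"wz":0.14}]'
python3 - <<'E'
from h import *
f=grab("side")["frame"]
cv2.imwrite("pics/s1.png",cv2.resize(f[200:320,270:420],None,fx=5,fy=5,interpolation=cv2.INTER_CUBIC)[:600,:800])
print(monitor.observe()["qpos"],monitor.observe()["tool_rot"])
E
```

```text
[-1.23122269  0.52138983 -0.03630434  1.59952488  0.0211751   1.02106579
 -0.11281391] [-3.14158683e+00 -2.43133617e-05  2.73175339e+00]schema error: expected keys dx, dy, dz, wx, wy, wz, claw
schema error: expected keys dx, dy, dz, wx, wy, wz, claw
schema error: expected keys dx, dy, dz, wx, wy, wz, claw
```

View pics/s1.png

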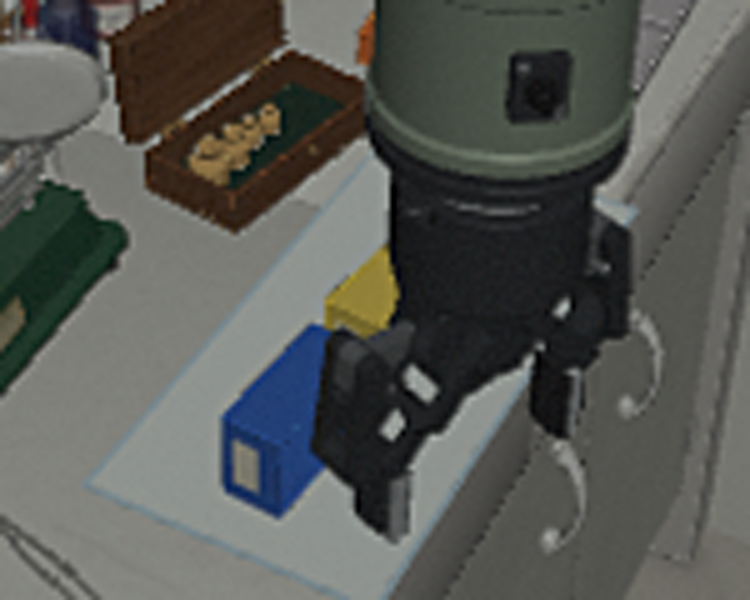

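```bash
python3 -m handwheel '[{"dx":0,"dy":0,"dz":-6,"wx":0,"wy":0,"wz":0,"claw":0},{"dx":0,"dy":0,"dz":-6,"wx":0,"wy":0,"wz":0,"claw":0},{"dx":0,"dy":0,"dz":-4.9,"wx":0,"wy":0,"wz":0,"claw":0},{"dx":-3.93,"dy":-4.0,"dz":0,"wx":0,"wy":0,"wz":0,"claw":0},{"dx":-3.93,"dy":-4.0,"dz":0,"wx":0,"wy":0,"wz":0,"claw":0},{"dx":-3.93,"dy":-4.0,"dz":0,"wx":0,"wy":0,"wz":0,"claw":0},{"dx":-3.93,"dy":-4.0,"dz":0,"wx":0,"wy":0,"wz":0,"claw":0},{"dx":-3.93,"dy":-4.0,"dz":0,"wx":0,"wy":0,"wz":0,"claw":0}]' && python3 -m handwheel '[{"dx":-3.93,"dy":-4.0,"dz":0,"wx":0,"wy":0,"wz":0,"claw":0},{"dx":-3.93,"dy":-4.0,"dz":0,"wx":0,"wy":0,"wz":0,"claw":0},{"dx":-3.93,"dy":-4.0,"dz":0,"wx":0,"wy":0,"wz":0,"claw":0},{"dx":-3.93,"dy":-4.0,"dz":0,"wx":0,"wy":0,"wz":0,"claw":0},{"dx":-3.93,"dy":-4.0,"dz":0,"wx":0,"wy":0,"wz":0,"claw":0},{"dx":0,"dy":0,"dz":0,"wx":0,"wy":0,"wz":0.17,"claw":0},{"dx":0,"dy":0,"dz":0,"wx":0,"wy":0,"wz":0.17,"claw":0},{"dx":0,"dy":0,"dz":0,"wx":0,"wy":0,"wz":0.17,"claw":0}]' && python3 -m handwheel '[{"dx":0,"dy":0,"dz":0,"wx":0,"wy":0,"wz":0.17,"claw":0},{"dx":0,"dy":0,"dz":0,"wx":0,"wy":0,"wz":0.17,"claw":0},{"dx":0,"dy":0,"dz":0,"wx":0,"wy":0,"wz":0.17,"claw":0},{"dx":0,"dy":0,"dz":0,"wx":0,"wy":0,"wz":0.14,"claw":0}]'
python3 - <<'E'
from h import *
f=grab("side")["frame"]
cv2.imwrite("pics/s2.png",cv2.resize(f[200:320,270:420],None,fx=5,fy=5,interpolation=cv2.INTER_CUBIC)[:600,:800])
print(monitor.observe()["qpos"])
E
```

```text
clock: 2.1
position: [0.35, 0.3097, 0.4005]
tool_rot: [3.141, 0.0, 2.732]
force: [0.7, 0.4, 1.7]
grip_width: 0.0001
finger_force: 0.0
clock: 3.1
position: [0.4501, 0.0497, 0.4004]
tool_rot: [3.141, -0.0, 2.216]
force: [-0.6, 0.5, -0.1]
grip_width: -0.0
finger_force: 0.0
clock: 3.6
position: [0.4501, 0.0498, 0.4004]
tool_rot: [3.141, -0.0, 1.567]
force: [-0.0, 0.3, -0.2]
grip_width: 0.0001
finger_force: 0.0
[-0.63068708  0.08096283  0.42535294  1.78964274 -0.03500481  1.27815967
 -0.20765014]
```

View pics/s2.png

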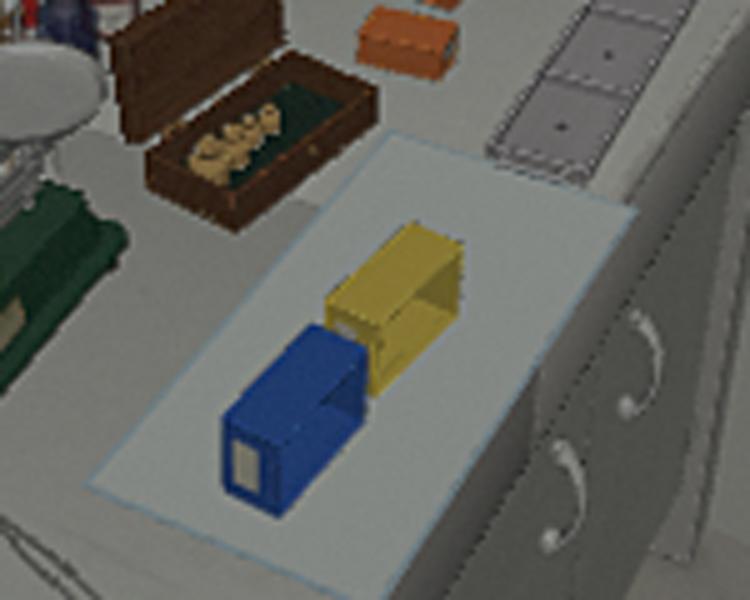

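```bash
python3 -m handwheel '[{"dx":5.5,"dy":-1.85,"dz":0,"wx":0,"wy":0,"wz":0,"claw":0},{"dx":5.5,"dy":-1.85,"dz":0,"wx":0,"wy":0,"wz":0,"claw":0},{"dx":5.5,"dy":-1.85,"dz":0,"wx":0,"wy":0,"wz":0,"claw":0},{"dx":5.5,"dy":-1.85,"dz":0,"wx":0,"wy":0,"wz":0,"claw":0},{"dx":5.5,"dy":-1.85,"dz":0,"wx":0,"wy":0,"wz":0,"claw":0},{"dx":5.5,"dy":-1.85,"dz":0,"wx":0,"wy":0,"wz":0,"claw":0},{"dx":0,"dy":0,"dz":6,"wx":0,"wy":0,"wz":0,"claw":0},{"dx":0,"dy":0,"dz":6,"wx":0,"wy":0,"wz":0,"claw":0}]' && python3 -m handwheel '[{"dx":0,"dy":0,"dz":6,"wx":0,"wy":0,"wz":0,"claw":0},{"dx":0,"dy":0,"dz":6,"wx":0,"wy":0,"wz":0,"claw":0},{"dx":0,"dy":0,"dz":6,"wx":0,"wy":0,"wz":0,"claw":0},{"dx":0,"dy":0,"dz":5.2,"wx":0,"wy":0,"wz":0,"claw":0},{"dx":0,"dy":0,"dz":0,"wx":0,"wy":0,"wz":0,"claw":0},{"dx":0,"dy":2,"dz":0,"wx":0,"wy":0,"wz":0,"claw":0},{"dx":0,"dy":2,"dz":0,"wx":0,"wy":0,"wz":0,"claw":0},{"dx":0,"dy":1,"dz":0,"wx":0,"wy":0,"wz":0,"claw":0}]' && python3 -m handwheel '[{"dx":0,"dy":1,"dz":0,"wx":0,"wy":0,"wz":0,"claw":0},{"dx":0,"dy":1,"dz":0,"wx":0,"wy":0,"wz":0,"claw":0}]' && python3 -m handwheel '[{"dx":0,"dy":1,"dz":0,"wx":0,"wy":0,"wz":0,"claw":0},{"dx":0,"dy":1,"dz":0,"wx":0,"wy":0,"wz":0,"claw":0}]' && python3 -m handwheel '[{"dx":0,"dy":1,"dz":0,"wx":0,"wy":0,"wz":0,"claw":0}]'
python3 - <<'E'
from h import *
f=grab("side")["frame"]
cv2.imwrite("pics/s3.png",cv2.resize(f[200:320,270:420],None,fx=4,fy=4,interpolation=cv2.INTER_CUBIC)[:600,:800])
E
```

```text
clock: 4.65
position: [0.3384, 0.3802, 0.2789]
tool_rot: [3.141, -0.001, 1.576]
force: [1.0, 1.6, -0.5]
grip_width: -0.0
finger_force: 0.0
clock: 5.65
position: [0.3913, 0.3799, 0.0498]
tool_rot: [3.139, -0.002, 1.57]
force: [-0.5, -0.6, -0.6]
grip_width: 0.0001
finger_force: 0.0
clock: 5.9
position: [0.4093, 0.3798, 0.0485]
tool_rot: [-3.142, -0.0, 1.572]
force: [-0.0, -0.2, 1.0]
grip_width: 0.0002
finger_force: 0.1
clock: 6.15
position: [0.4294, 0.3797, 0.0482]
tool_rot: [-3.142, 0.0, 1.572]
force: [0.7, -0.3, 0.2]
grip_width: -0.0001
finger_force: 0.0
clock: 6.28
position: [0.4394, 0.3798, 0.0482]
tool_rot: [-3.142, 0.0, 1.572]
force: [-0.5, 0.0, 0.0]
grip_width: -0.0001
finger_force: 0.0
```

View pics/s3.png

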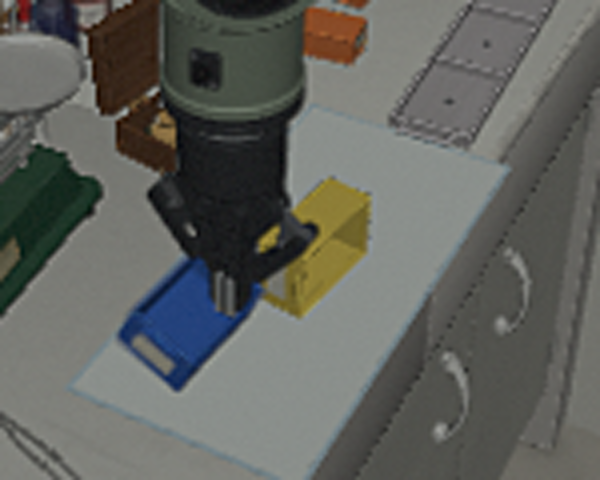

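```bash
python3 -m handwheel '[{"dx":0,"dy":-5,"dz":0,"wx":0,"wy":0,"wz":0,"claw":0},{"dx":0,"dy":-5,"dz":0,"wx":0,"wy":0,"wz":0,"claw":0},{"dx":-5.6,"dy":0,"dz":0,"wx":0,"wy":0,"wz":0,"claw":0},{"dx":-5.6,"dy":0,"dz":0,"wx":0,"wy":0,"wz":0,"claw":0},{"dx":0,"dy":0,"dz":0,"wx":0,"wy":0,"wz":0,"claw":0},{"dx":0,"dy":2,"dz":0,"wx":0,"wy":0,"wz":0,"claw":0},{"dx":0,"dy":2,"dz":0,"wx":0,"wy":0,"wz":0,"claw":0},{"dx":0,"dy":1,"dz":0,"wx":0,"wy":0,"wz":0,"claw":0}]' && python3 -m handwheel '[{"dx":0,"dy":1,"dz":0,"wx":0,"wy":0,"wz":0,"claw":0},{"dx":0,"dy":1,"dz":0,"wx":0,"wy":0,"wz":0,"claw":0},{"dx":0,"dy":1,"dz":0,"wx":0,"wy":0,"wz":0,"claw":0},{"dx":0,"dy":1,"dz":0,"wx":0,"wy":0,"wz":0,"claw":0},{"dx":0,"dy":1,"dz":0,"wx":0,"wy":0,"wz":0,"claw":0},{"dx":0,"dy":0,"dz":-6,"wx":0,"wy":0,"wz":0,"claw":100},{"dx":0,"dy":0,"dz":-6,"wx":0,"wy":0,"wz":0,"claw":100},{"dx":0,"dy":0,"dz":-6,"wx":0,"wy":0,"wz":0,"claw":100}]'  && python3 -m handwheel '[{"dx":-5,"dy":0,"dz":-3,"wx":0,"wy":0,"wz":0,"claw":100},{"dx":-5,"dy":0,"dz":-3,"wx":0,"wy":0,"wz":0,"claw":100},{"dx":-5,"dy":0,"dz":0,"wx":0,"wy":0,"wz":0,"claw":100},{"dx":-5,"dy":0,"dz":0,"wx":0,"wy":0,"wz":0,"claw":100},{"dx":-5,"dy":0,"dz":0,"wx":0,"wy":0,"wz":0,"claw":100}]'
python3 - <<'E'
from h import *
f=grab("side")["frame"]; t=grab("top")["frame"]
c=np.zeros((600,800,3),np.uint8)
c[:300,:400]=cv2.resize(f[220:310,280:400],(400,300),interpolation=cv2.INTER_CUBIC)
c[300:,:]=cv2.resize(t[230:290,200:360],(800,300),interpolation=cv2.INTER_CUBIC)
cv2.imwrite("pics/s4.png",c)
for n in ("dish_blue","dish_yellow"):
  for k in ("top","side"):
    for d in optics.masks_of(n,k): print(n,k,round(d["p"],2),d["rect"],rect(k,d["region"],.04))
E
```

```text
clock: 7.32
position: [0.3898, 0.2682, 0.0483]
tool_rot: [3.141, -0.001, 1.572]
force: [-0.1, -0.9, 0.9]
grip_width: -0.0001
finger_force: 0.6
clock: 8.32
position: [0.439, 0.2675, 0.2304]
tool_rot: [-3.142, 0.0, 1.572]
force: [-0.2, 1.2, -0.5]
grip_width: 0.0546
finger_force: 0.0
clock: 8.95
position: [0.4391, 0.016, 0.2887]
tool_rot: [3.141, -0.0, 1.572]
force: [1.3, -0.4, 0.5]
grip_width: 0.0853
finger_force: 0.0
dish_blue top 0.93 [224.4, 233.8, 28.8, 17.4] (0.4788, 0.3774, 105, 64, 86.1)
dish_blue side 0.68 [295.4, 261.2, 34.8, 34.4] (0.4712, 0.3955, 126, 83, 86.1)
dish_blue side 0.34 [348.4, 181.8, 26.4, 19.5] (0.5688, -0.1173, 152, 91, 84.7)
dish_yellow side 0.74 [319.6, 243.8, 34.2, 30.5] (0.4652, 0.2811, 134, 85, 83.8)
```

View pics/s4.png

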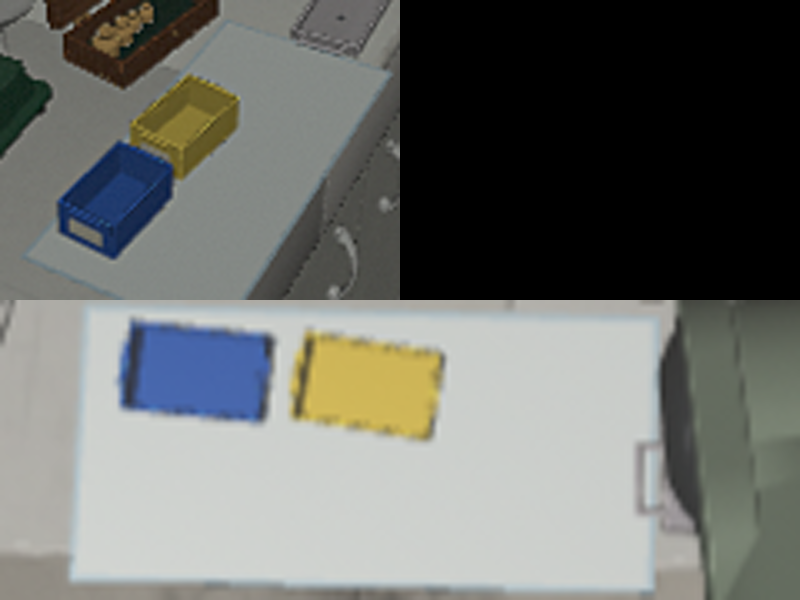

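```bash
cat >> h.py <<'E'
from scipy.optimize import minimize
HUE={"dish_blue":(105,130),"dish_yellow":(20,35),"dish_orange":(3,18)}
def cmask(c,name):
    h=cv2.cvtColor(_f[c]["frame"],cv2.COLOR_BGR2HSV); a,b=HUE[name]
    return cv2.inRange(h,(a,110,40),(b,255,255))
def fit(c,name,x,y,yaw,dims=(.094,.060,.04),z0=0,S=8):
    """fit box silhouette (x along length at yaw) to the colour mask; returns x,y,yaw,IoU"""
    m=cmask(c,name); L,W,H=dims
    B=np.array([[i*L/2,j*W/2,z0+k*H] for i in(-1,1) for j in(-1,1) for k in(0,1)])
    p0=pix(c,[[x,y,.02]])[0]; u0,v0=int(p0[0])-35,int(p0[1])-35
    m=cv2.resize(m[v0:v0+70,u0:u0+70],None,fx=S,fy=S,interpolation=cv2.INTER_LINEAR)>127
    # keep blob nearest to the guess
    n,l,st,ce=cv2.connectedComponentsWithStats(m.astype(np.uint8)); 
    i=1+np.argmin([np.hypot(*(ce[k]-35*S))+(1e4 if st[k][4]<60*S*S else 0) for k in range(1,n)]); m=l==i
    def cost(p):
        q=B.copy(); q[:,:2]=B[:,:2]@np.array([[np.cos(p[2]),np.sin(p[2])],[-np.sin(p[2]),np.cos(p[2])]])+p[:2]
        u=((pix(c,q)-[u0,v0]+.5)*S-.5).astype(np.float32); g=np.zeros(m.shape,np.uint8); cv2.fillConvexPoly(g,cv2.convexHull(u).round().astype(int),1)
        g=g>0; return 1-(g&m).sum()/(g|m).sum()
    best=min((minimize(cost,[x+a,y+b,yaw],method="Nelder-Mead",options={"initial_simplex":np.array([[x+a,y+b,yaw],[x+a+.01,y+b,yaw],[x+a,y+b+.01,yaw],[x+a,y+b,yaw+.1]])}) for a in(0,.005) for b in(0,-.005)),key=lambda r:r.fun)
    return best.x.round(4),round(1-best.fun,3)
E
python3 - <<'E'
from h import *
grab("top");grab("side")
for n,g in (("dish_blue",(.472,.385,1.49)),("dish_yellow",(.466,.272,1.45))):
    for c in("top","side"): print(n,c,fit(c,n,*g))
print("orange",fit("top","dish_orange",.577,-.14,1.47))
print("small",fit("top","dish_orange",.553,-.02,.1,(.064,.041,.028)))
print(monitor.observe()["position"],monitor.observe()["tool_rot"])
E
```

```text
dish_blue top (array([0.4781, 0.3773, 1.4479]), np.float64(0.8))
dish_blue side (array([0.482 , 0.3795, 1.5402]), np.float64(0.879))
dish_yellow top (array([0.472 , 0.2654, 1.422 ]), np.float64(0.881))
dish_yellow side (array([0.4759, 0.2625, 1.4414]), np.float64(0.852))
orange (array([ 0.5786, -0.1487,  1.4683]), np.float64(0.919))
small (array([ 0.5581, -0.0235,  0.1227]), np.float64(0.652))
[0.43924264 0.01858764 0.28826913] [-3.14151389e+00 -4.88463407e-05  1.57327470e+00]
```

```bash
python3 - <<'E'
from h import *
grab("top"); g=cv2.cvtColor(cv2.imread("pics/top0.png"),cv2.COLOR_BGR2GRAY).astype(float)
P=[]
for u,v in [(348,265.3),(378.3,264.7),(408.7,263.7),(439,263)]:
    u,v=round(u),round(v); w=g[v-4:v+5,u-4:u+5]; w=np.clip(np.median(w)-6-w,0,None); yy,xx=np.mgrid[v-4:v+5,u-4:u+5]; P.append(((w*xx).sum()/w.sum(),(w*yy).sum()/w.sum()))
X=ray("top",P,.004)[:,:2]; print(np.round(P,2).tolist(),X.round(4).tolist())
s=np.array([.156,.052,-.052,-.156]); 
d=(X[0]-X[3]); yaw=np.arctan2(-d[0],d[1]); c=X.mean(0); print("yaw",yaw,"centre",c,"fit bays",[(c+k*np.array([-np.sin(yaw),np.cos(yaw)])).round(4).tolist() for k in s])
go([.474,.264,.288],[np.pi,0,1.43])
E
```

```text
[[347.79, 264.89], [378.03, 264.16], [408.21, 263.56], [438.45, 262.64]] [[0.4159, 0.0066], [0.4208, -0.0971], [0.4252, -0.2007], [0.4306, -0.3046]]
yaw 0.04712237963833447 centre [ 0.42311748 -0.14893219] fit bays [[0.4158, 0.0069], [0.4207, -0.097], [0.4256, -0.2009], [0.4305, -0.3048]]
shift cm [2.454e+01 3.540e+00 2.000e-02] n 5
turn [-0.     0.     0.143] n 1
```

```bash
python3 -m handwheel '[{"dx":4.91,"dy":0.71,"dz":0,"wx":0,"wy":0,"wz":0,"claw":100},{"dx":4.91,"dy":0.71,"dz":0,"wx":0,"wy":0,"wz":0,"claw":100},{"dx":4.91,"dy":0.71,"dz":0,"wx":0,"wy":0,"wz":0,"claw":100},{"dx":4.91,"dy":0.71,"dz":0,"wx":0,"wy":0,"wz":0,"claw":100},{"dx":4.91,"dy":0.71,"dz":0,"wx":0,"wy":0,"wz":0,"claw":100},{"dx":0,"dy":0,"dz":0,"wx":0,"wy":0,"wz":0.143,"claw":100},{"dx":0,"dy":0,"dz":6,"wx":0,"wy":0,"wz":0,"claw":100},{"dx":0,"dy":0,"dz":6,"wx":0,"wy":0,"wz":0,"claw":100}]' && python3 -m handwheel '[{"dx":0,"dy":0,"dz":6,"wx":0,"wy":0,"wz":0,"claw":100},{"dx":0,"dy":0,"dz":5,"wx":0,"wy":0,"wz":0,"claw":100},{"dx":0,"dy":0,"dz":3,"wx":0,"wy":0,"wz":0,"claw":100},{"dx":0,"dy":0,"dz":1.6,"wx":0,"wy":0,"wz":0,"claw":100},{"dx":0,"dy":0,"dz":0,"wx":0,"wy":0,"wz":0,"claw":100},{"dx":0,"dy":0,"dz":0,"wx":0,"wy":0,"wz":0,"claw":40},{"dx":0,"dy":0,"dz":0,"wx":0,"wy":0,"wz":0,"claw":40},{"dx":0,"dy":0,"dz":0,"wx":0,"wy":0,"wz":0,"claw":40}]' 30 && python3 -m handwheel '[{"dx":0,"dy":0,"dz":0,"wx":0,"wy":0,"wz":0,"claw":40},{"dx":0,"dy":0,"dz":0,"wx":0,"wy":0,"wz":0,"claw":40},{"dx":0,"dy":0,"dz":-5,"wx":0,"wy":0,"wz":0,"claw":40},{"dx":0,"dy":0,"dz":-6,"wx":0,"wy":0,"wz":0,"claw":40},{"dx":0,"dy":0,"dz":0,"wx":0,"wy":0,"wz":0,"claw":40}]' 
python3 - <<'E'
from h import *
f=grab("side")["frame"]; t=grab("top")["frame"]
c=np.zeros((600,800,3),np.uint8)
c[:300,:400]=cv2.resize(f[220:310,280:400],(400,300),interpolation=cv2.INTER_CUBIC)
c[300:,:]=cv2.resize(t[230:290,200:360],(800,300),interpolation=cv2.INTER_CUBIC)
cv2.imwrite("pics/s5.png",c)
s=monitor.observe();print(s["position"],s["grip_width"],s["finger_force"])
E
```

```text
clock: 10.4
position: [0.4742, 0.2643, 0.1671]
tool_rot: [3.141, -0.001, 1.43]
force: [1.7, 1.2, -1.5]
grip_width: 0.0854
finger_force: 0.0
clock: 11.4
position: [0.475, 0.2637, 0.0136]
tool_rot: [3.14, -0.001, 1.429]
force: [-2.5, -0.5, 5.7]
grip_width: 0.0594
finger_force: 31.8
clock: 12.02
position: [0.4765, 0.2645, 0.1272]
tool_rot: [3.136, -0.005, 1.428]
force: [-0.4, -0.3, -2.4]
grip_width: 0.0592
finger_force: 34.6
[0.47463941 0.26354132 0.12342215] 0.05929051027329908 34.605692625045776
```

View pics/s5.png

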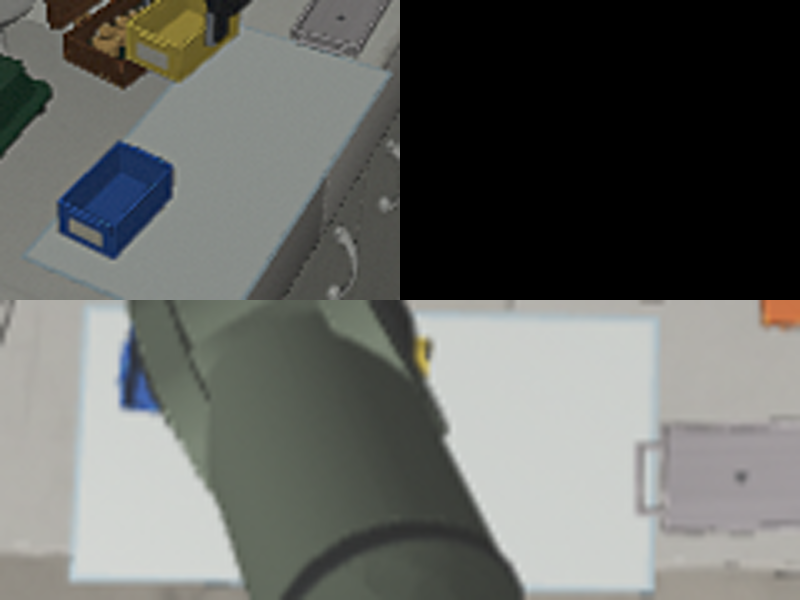

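```bash
python3 - <<'E'
from h import *
grab("side"); print(fit("side","dish_yellow",.4746,.2640,1.43,z0=.111))
go([.4207,-.097,.16],[np.pi,0,1.618])
E
```

```text
(array([0.4778, 0.2636, 1.4503]), np.float64(0.751))
shift cm [-36.42  -0.2   -3.77] n 7
turn [ 0.    -0.    -0.189] n 2
```

```bash
python3 -m handwheel '[{"dx":0,"dy":0,"dz":-3.8,"wx":0,"wy":0,"wz":0,"claw":40},{"dx":-6.07,"dy":0,"dz":0,"wx":0,"wy":0,"wz":0,"claw":40},{"dx":-6.07,"dy":0,"dz":0,"wx":0,"wy":0,"wz":0,"claw":40},{"dx":-6.07,"dy":0,"dz":0,"wx":0,"wy":0,"wz":0,"claw":40},{"dx":-6.07,"dy":0,"dz":0,"wx":0,"wy":0,"wz":0,"claw":40},{"dx":-6.07,"dy":0,"dz":0,"wx":0,"wy":0,"wz":0,"claw":40},{"dx":-6.07,"dy":0,"dz":0,"wx":0,"wy":0,"wz":0,"claw":40},{"dx":0,"dy":0,"dz":0,"wx":0,"wy":0,"wz":-0.095,"claw":40}]' && python3 -m handwheel '[{"dx":0,"dy":0,"dz":0,"wx":0,"wy":0,"wz":-0.095,"claw":40},{"dx":0,"dy":0,"dz":5,"wx":0,"wy":0,"wz":0,"claw":40},{"dx":0,"dy":0,"dz":4,"wx":0,"wy":0,"wz":0,"claw":40},{"dx":0,"dy":0,"dz":0,"wx":0,"wy":0,"wz":0,"claw":40},{"dx":0,"dy":0,"dz":0,"wx":0,"wy":0,"wz":0,"claw":40}]' 
python3 - <<'E'
from h import *
s=monitor.observe();print(s["position"],s["tool_rot"],s["grip_width"],s["finger_force"])
go([.4207,-.097,.0165],[np.pi,0,1.618])
f=grab("side")["frame"]; t=grab("top")["frame"]
print(fit("side","dish_yellow",.4207,-.097,1.618,z0=.053))
c=np.zeros((600,800,3),np.uint8)
c[:300,:400]=cv2.resize(f[160:250,310:430],(400,300),interpolation=cv2.INTER_CUBIC)
c[300:,:]=cv2.resize(t[230:290,320:480],(800,300),interpolation=cv2.INTER_CUBIC)
cv2.imwrite("pics/s6.png",c)
E
```

```text
clock: 13.18
position: [0.4212, -0.1013, 0.1595]
tool_rot: [-3.14, 0.001, 1.519]
force: [0.2, 1.7, -2.1]
grip_width: 0.0595
finger_force: 34.5
clock: 13.8
position: [0.423, -0.0974, 0.071]
tool_rot: [-3.141, 0.0, 1.619]
force: [0.2, -1.1, -0.4]
grip_width: 0.0595
finger_force: 34.5
[ 0.42295038 -0.09735664  0.07101332] [-3.14138558e+00  6.54470328e-05  1.61855589e+00] 0.05949962869421277 34.454864859580994
shift cm [ 0.05 -0.22  5.45] n 1
turn [-0.     0.     0.001] n 1
(array([ 0.4307, -0.1037,  1.7642]), np.float64(0.8))
```

View pics/s6.png

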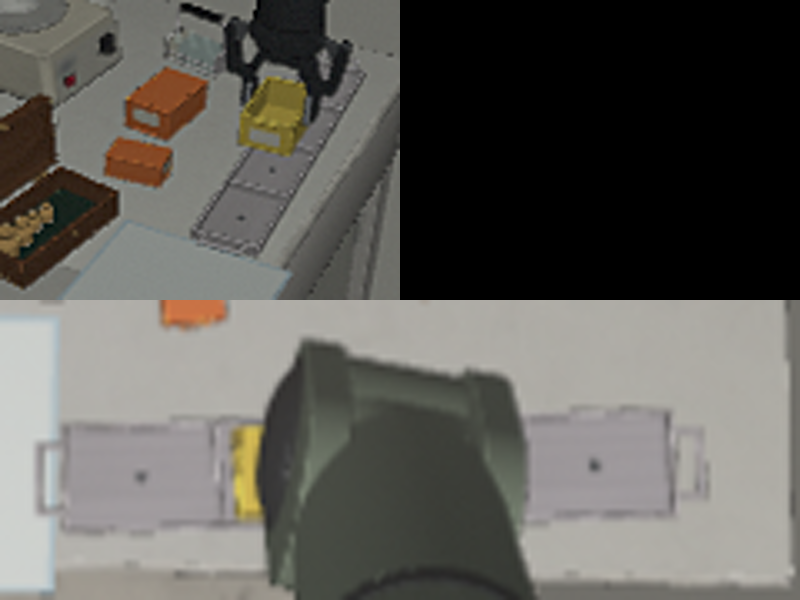

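```bash
python3 -m handwheel '[{"dx":0,"dy":-0.2,"dz":2.5,"wx":0,"wy":0,"wz":0,"claw":40},{"dx":0,"dy":0,"dz":1,"wx":0,"wy":0,"wz":0,"claw":40},{"dx":0,"dy":0,"dz":0.5,"wx":0,"wy":0,"wz":0,"claw":40}]' && python3 -m handwheel '[{"dx":0,"dy":0,"dz":0.5,"wx":0,"wy":0,"wz":0,"claw":40},{"dx":0,"dy":0,"dz":0,"wx":0,"wy":0,"wz":0,"claw":40}]'  && python3 -m handwheel '[{"dx":0,"dy":0,"dz":0.5,"wx":0,"wy":0,"wz":0,"claw":40},{"dx":0,"dy":0,"dz":0,"wx":0,"wy":0,"wz":0,"claw":40}]' 
```

```text
clock: 14.28
position: [0.4211, -0.0974, 0.0305]
tool_rot: [3.141, 0.0, 1.619]
force: [0.1, 0.3, -1.7]
grip_width: 0.0593
finger_force: 34.4
clock: 14.52
position: [0.4209, -0.0974, 0.0254]
tool_rot: [3.142, 0.0, 1.619]
force: [-0.5, 0.4, -1.3]
grip_width: 0.0593
finger_force: 34.4
clock: 14.78
position: [0.4208, -0.0974, 0.0201]
tool_rot: [-3.141, -0.0, 1.619]
force: [-0.4, 0.2, -1.6]
grip_width: 0.0597
finger_force: 34.5
```

```bash
python3 -m handwheel '[{"dx":0,"dy":0,"dz":0.3,"wx":0,"wy":0,"wz":0,"claw":40},{"dx":0,"dy":0,"dz":0,"wx":0,"wy":0,"wz":0,"claw":100},{"dx":0,"dy":0,"dz":0,"wx":0,"wy":0,"wz":0,"claw":100},{"dx":0,"dy":0,"dz":0,"wx":0,"wy":0,"wz":0,"claw":100},{"dx":0,"dy":0,"dz":-6,"wx":0,"wy":0,"wz":0,"claw":100},{"dx":0,"dy":0,"dz":-6,"wx":0,"wy":0,"wz":0,"claw":100},{"dx":0,"dy":0,"dz":-6,"wx":0,"wy":0,"wz":0,"claw":100},{"dx":0,"dy":0,"dz":0,"wx":0,"wy":0,"wz":0,"claw":100}]'
python3 - <<'E'
from h import *
go([.480,.378,.195],[np.pi,0,1.49])
grab("side")
print(fit("side","dish_yellow",.4207,-.097,1.618,z0=.004),fit("side","dish_blue",.480,.378,1.49),fit("top","dish_blue",.480,.378,1.49) if grab("top") else 0)
E
```

```text
clock: 15.78
position: [0.4226, -0.0976, 0.201]
tool_rot: [3.135, 0.001, 1.619]
force: [-0.2, 0.9, -1.1]
grip_width: 0.0854
finger_force: 0.0
shift cm [47.23  8.    0.63] n 8
turn [0.007 0.    0.129] n 1
(array([ 0.4239, -0.103 ,  1.656 ]), np.float64(0.814)) (array([0.4826, 0.3803, 1.5426]), np.float64(0.874)) (array([0.4775, 0.3779, 1.47  ]), np.float64(0.801))
```

```bash
python3 -m handwheel '[{"dx":5.9,"dy":1.0,"dz":0,"wx":0,"wy":0,"wz":0,"claw":100},{"dx":5.9,"dy":1.0,"dz":0,"wx":0,"wy":0,"wz":0,"claw":100},{"dx":5.9,"dy":1.0,"dz":0,"wx":0,"wy":0,"wz":0,"claw":100},{"dx":5.9,"dy":1.0,"dz":0,"wx":0,"wy":0,"wz":0,"claw":100},{"dx":5.9,"dy":1.0,"dz":0,"wx":0,"wy":0,"wz":0,"claw":100},{"dx":5.9,"dy":1.0,"dz":0,"wx":0,"wy":0,"wz":0,"claw":100},{"dx":5.9,"dy":1.0,"dz":0,"wx":0,"wy":0,"wz":0,"claw":100},{"dx":5.9,"dy":1.0,"dz":0,"wx":0,"wy":0,"wz":0,"claw":100}]' && python3 -m handwheel '[{"dx":0,"dy":0,"dz":0,"wx":0,"wy":0,"wz":0.12,"claw":100},{"dx":0,"dy":0,"dz":6,"wx":0,"wy":0,"wz":0,"claw":100},{"dx":0,"dy":0,"dz":6,"wx":0,"wy":0,"wz":0,"claw":100},{"dx":0,"dy":0,"dz":0,"wx":0,"wy":0,"wz":0,"claw":100}]'; python3 -c "
from h import *
go([.480,.378,.0122],[np.pi,0,1.5])"
```

```text
clock: 16.88
position: [0.4776, 0.3794, 0.1952]
tool_rot: [-3.139, 0.002, 1.619]
force: [0.8, -1.0, 0.1]
grip_width: 0.0854
finger_force: 0.0
clock: 17.38
position: [0.4754, 0.3757, 0.0723]
tool_rot: [-3.135, 0.007, 1.499]
force: [0.0, -0.0, 0.6]
grip_width: 0.0855
finger_force: 0.0
shift cm [0.3  0.48 6.01] n 2
turn [-0.007  0.007 -0.001] n 1
```

```bash
python3 -m handwheel '[{"dx":0.25,"dy":0.45,"dz":0,"wx":0,"wy":0,"wz":0,"claw":100},{"dx":0,"dy":0,"dz":4,"wx":0,"wy":0,"wz":0,"claw":100},{"dx":0,"dy":0,"dz":2,"wx":0,"wy":0,"wz":0,"claw":100},{"dx":0,"dy":0,"dz":0,"wx":0,"wy":0,"wz":0,"claw":100},{"dx":0,"dy":0,"dz":0,"wx":0,"wy":0,"wz":0,"claw":40},{"dx":0,"dy":0,"dz":0,"wx":0,"wy":0,"wz":0,"claw":40},{"dx":0,"dy":0,"dz":0,"wx":0,"wy":0,"wz":0,"claw":40},{"dx":0,"dy":0,"dz":0,"wx":0,"wy":0,"wz":0,"claw":40}]' 30 && python3 -m handwheel '[{"dx":0,"dy":0,"dz":0,"wx":0,"wy":0,"wz":0,"claw":40},{"dx":0,"dy":0,"dz":-5,"wx":0,"wy":0,"wz":0,"claw":40},{"dx":0,"dy":0,"dz":-5,"wx":0,"wy":0,"wz":0,"claw":40},{"dx":0,"dy":0,"dz":-5,"wx":0,"wy":0,"wz":0,"claw":40},{"dx":0,"dy":0,"dz":0,"wx":0,"wy":0,"wz":0,"claw":40}]' 
python3 - <<'E'
from h import *
s=monitor.observe();print(s["position"],s["tool_rot"],s["grip_width"],s["finger_force"])
grab("side"); z=s["position"][2]-.012; print(fit("side","dish_blue",*s["position"][:2],1.5,z0=z))
go([.4256,-.2009,s["position"][2]],[np.pi,0,1.618])
E
```

```text
clock: 18.38
position: [0.4834, 0.3807, 0.0189]
tool_rot: [3.14, -0.001, 1.499]
force: [-1.0, -0.7, 7.1]
grip_width: 0.0595
finger_force: 31.4
clock: 19.0
position: [0.4844, 0.3814, 0.1721]
tool_rot: [3.137, -0.005, 1.498]
force: [-0.4, 0.1, -1.7]
grip_width: 0.0592
finger_force: 35.1
[0.48441845 0.38139457 0.17209431] [ 3.13653592 -0.00531789  1.49847588] 0.05924539343242388 35.07554769515991
(array([0.4844, 0.3857, 1.5248]), np.float64(0.751))
shift cm [-58.43  -1.58  -0.42] n 10
turn [ 0.003 -0.003 -0.119] n 1
```

```bash
python3 -m handwheel '[{"dx":-5.8,"dy":-0.15,"dz":0,"wx":0,"wy":0,"wz":0,"claw":40},{"dx":-5.8,"dy":-0.15,"dz":0,"wx":0,"wy":0,"wz":0,"claw":40},{"dx":-5.8,"dy":-0.15,"dz":0,"wx":0,"wy":0,"wz":0,"claw":40},{"dx":-5.8,"dy":-0.15,"dz":0,"wx":0,"wy":0,"wz":0,"claw":40},{"dx":-5.8,"dy":-0.15,"dz":0,"wx":0,"wy":0,"wz":0,"claw":40},{"dx":-5.8,"dy":-0.15,"dz":0,"wx":0,"wy":0,"wz":0,"claw":40},{"dx":-5.8,"dy":-0.15,"dz":0,"wx":0,"wy":0,"wz":0,"claw":40},{"dx":-5.8,"dy":-0.15,"dz":0,"wx":0,"wy":0,"wz":0,"claw":40}]' && python3 -m handwheel '[{"dx":-5.8,"dy":-0.15,"dz":0,"wx":0,"wy":0,"wz":0,"claw":40},{"dx":-5.8,"dy":-0.15,"dz":0,"wx":0,"wy":0,"wz":0,"claw":40},{"dx":0,"dy":0,"dz":0,"wx":0,"wy":0,"wz":-0.12,"claw":40},{"dx":0,"dy":0,"dz":5,"wx":0,"wy":0,"wz":0,"claw":40},{"dx":0,"dy":0,"dz":5,"wx":0,"wy":0,"wz":0,"claw":40},{"dx":0,"dy":0,"dz":0,"wx":0,"wy":0,"wz":0,"claw":40},{"dx":0,"dy":0,"dz":0,"wx":0,"wy":0,"wz":0,"claw":40}]' 
python3 - <<'E'
from h import *
s=monitor.observe();print(s["position"],s["grip_width"],s["finger_force"])
go([.4256,-.2009,.0165],[np.pi,0,1.618])
f=grab("side")["frame"]
print(fit("side","dish_blue",.4256,-.2009,1.618,z0=.053))
cv2.imwrite("pics/s7.png",cv2.resize(f[150:240,320:440],(600,450),interpolation=cv2.INTER_CUBIC))
E
```

```text
clock: 20.05
position: [0.4365, -0.0835, 0.1668]
tool_rot: [-3.141, 0.0, 1.499]
force: [1.9, -0.6, -1.5]
grip_width: 0.0594
finger_force: 35.0
clock: 20.92
position: [0.4264, -0.1975, 0.0684]
tool_rot: [3.141, 0.0, 1.619]
force: [0.9, -0.5, -0.9]
grip_width: 0.0594
finger_force: 40.3
[ 0.42635702 -0.19751513  0.06841869] 0.05940937819868573 40.338242053985596
shift cm [-0.33 -0.09  5.19] n 1
turn [0.    0.    0.001] n 1
(array([ 0.4299, -0.1905,  1.755 ]), np.float64(0.774))
```

View pics/s7.png

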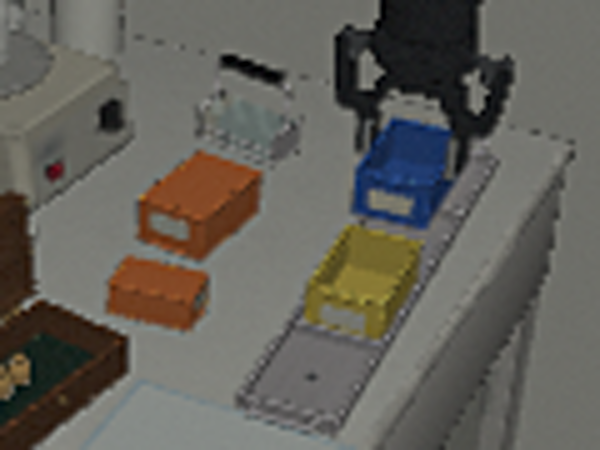

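```bash
python3 -m handwheel '[{"dx":-0.3,"dy":-0.1,"dz":2.5,"wx":0,"wy":0,"wz":0,"claw":40},{"dx":0,"dy":0,"dz":0.7,"wx":0,"wy":0,"wz":0,"claw":40},{"dx":0,"dy":0,"dz":0,"wx":0,"wy":0,"wz":0,"claw":40}]' && python3 -m handwheel '[{"dx":0,"dy":0,"dz":0.4,"wx":0,"wy":0,"wz":0,"claw":40},{"dx":0,"dy":0,"dz":0,"wx":0,"wy":0,"wz":0,"claw":40}]'  && python3 -m handwheel '[{"dx":0,"dy":0,"dz":0.4,"wx":0,"wy":0,"wz":0,"claw":40},{"dx":0,"dy":0,"dz":0,"wx":0,"wy":0,"wz":0,"claw":40}]' && python3 -m handwheel '[{"dx":0,"dy":0,"dz":0.4,"wx":0,"wy":0,"wz":0,"claw":40},{"dx":0,"dy":0,"dz":0,"wx":0,"wy":0,"wz":0,"claw":40}]' 
```

```text
clock: 21.35
position: [0.4256, -0.2004, 0.0361]
tool_rot: [3.141, 0.0, 1.619]
force: [0.4, 0.1, -0.7]
grip_width: 0.0594
finger_force: 40.3
clock: 21.6
position: [0.4254, -0.2004, 0.0316]
tool_rot: [3.141, 0.0, 1.619]
force: [0.6, -0.3, -1.4]
grip_width: 0.059
finger_force: 40.3
clock: 21.85
position: [0.4251, -0.2003, 0.0271]
tool_rot: [-3.141, -0.0, 1.619]
force: [-0.3, -0.3, -1.6]
grip_width: 0.0588
finger_force: 40.4
clock: 22.1
position: [0.4252, -0.2004, 0.0231]
tool_rot: [-3.141, -0.0, 1.619]
force: [0.2, 0.4, -1.5]
grip_width: 0.0593
finger_force: 40.4
```

```bash
python3 -m handwheel '[{"dx":0,"dy":0,"dz":0.3,"wx":0,"wy":0,"wz":0,"claw":40},{"dx":0,"dy":0,"dz":0,"wx":0,"wy":0,"wz":0,"claw":40}]' && python3 -m handwheel '[{"dx":0,"dy":0,"dz":0.3,"wx":0,"wy":0,"wz":0,"claw":40},{"dx":0,"dy":0,"dz":0,"wx":0,"wy":0,"wz":0,"claw":40}]'  && python3 -m handwheel '[{"dx":0,"dy":0,"dz":0,"wx":0,"wy":0,"wz":0,"claw":100},{"dx":0,"dy":0,"dz":0,"wx":0,"wy":0,"wz":0,"claw":100},{"dx":0,"dy":0,"dz":0,"wx":0,"wy":0,"wz":0,"claw":100},{"dx":0,"dy":0,"dz":-6,"wx":0,"wy":0,"wz":0,"claw":100},{"dx":0,"dy":0,"dz":-6,"wx":0,"wy":0,"wz":0,"claw":100},{"dx":0,"dy":0,"dz":-6,"wx":0,"wy":0,"wz":0,"claw":100},{"dx":6,"dy":0,"dz":0,"wx":0,"wy":0,"wz":0,"claw":100},{"dx":6,"dy":0,"dz":0,"wx":0,"wy":0,"wz":0,"claw":100}]' && python3 -m handwheel '[{"dx":6,"dy":0,"dz":0,"wx":0,"wy":0,"wz":0,"claw":100},{"dx":6,"dy":0,"dz":0,"wx":0,"wy":0,"wz":0,"claw":100},{"dx":6,"dy":0,"dz":0,"wx":0,"wy":0,"wz":0,"claw":100},{"dx":6,"dy":0,"dz":0,"wx":0,"wy":0,"wz":0,"claw":100},{"dx":6,"dy":0,"dz":0,"wx":0,"wy":0,"wz":0,"claw":100},{"dx":0,"dy":0,"dz":0,"wx":0,"wy":0,"wz":0,"claw":100}]'
python3 - <<'E'
from h import *
s=monitor.observe();print(s["position"],s["qpos"])
f=grab("side")["frame"]; t=grab("top")["frame"]
c=np.zeros((600,800,3),np.uint8)
c[:300,:400]=cv2.resize(f[150:240,320:440],(400,300),interpolation=cv2.INTER_CUBIC)
c[300:,:]=cv2.resize(t[230:290,320:480],(800,300),interpolation=cv2.INTER_CUBIC)
c[:300,400:800]=cv2.resize(t[190:250,350:430],(400,300),interpolation=cv2.INTER_CUBIC)
cv2.imwrite("pics/s8.png",c)
for k in("top","side"): print(fit(k,"dish_orange",.578,-.147,1.468),fit(k,"dish_blue",.425,-.2,1.618,z0=.004),fit(k,"dish_yellow",.42,-.097,1.618,z0=.004))
E
```

```text
clock: 22.35
position: [0.4252, -0.2007, 0.0212]
tool_rot: [3.141, 0.0, 1.618]
force: [-6.3, 0.7, 33.2]
grip_width: 0.0588
finger_force: 46.8
clock: 22.6
position: [0.4252, -0.2009, 0.0186]
tool_rot: [3.141, 0.001, 1.618]
force: [-9.0, 0.6, 46.6]
grip_width: 0.0591
finger_force: 52.6
clock: 23.6
position: [0.4195, -0.0793, 0.1979]
tool_rot: [3.14, 0.0, 1.617]
force: [1.1, -0.1, -0.1]
grip_width: 0.0855
finger_force: 0.0
clock: 24.35
position: [0.4042, 0.2234, 0.197]
tool_rot: [-3.141, -0.001, 1.625]
force: [0.2, -1.5, -1.1]
grip_width: 0.0853
finger_force: 0.0
[0.4041561  0.22336495 0.19704839] [-0.53414895  0.31365861 -0.12049247  2.04666017  0.05084315  0.78356836
 -0.6308131 ]
(array([ 0.5786, -0.1485,  1.4588]), np.float64(0.921)) (array([ 0.4227, -0.2037,  1.6026]), np.float64(0.891)) (array([ 0.4192, -0.0982,  1.6065]), np.float64(0.938))
(array([ 0.5776, -0.1452,  1.9363]), np.float64(0.441)) (array([ 0.429 , -0.2148,  1.6789]), np.float64(0.643)) (array([ 0.4237, -0.1031,  1.6741]), np.float64(0.751))
```

View pics/s8.png

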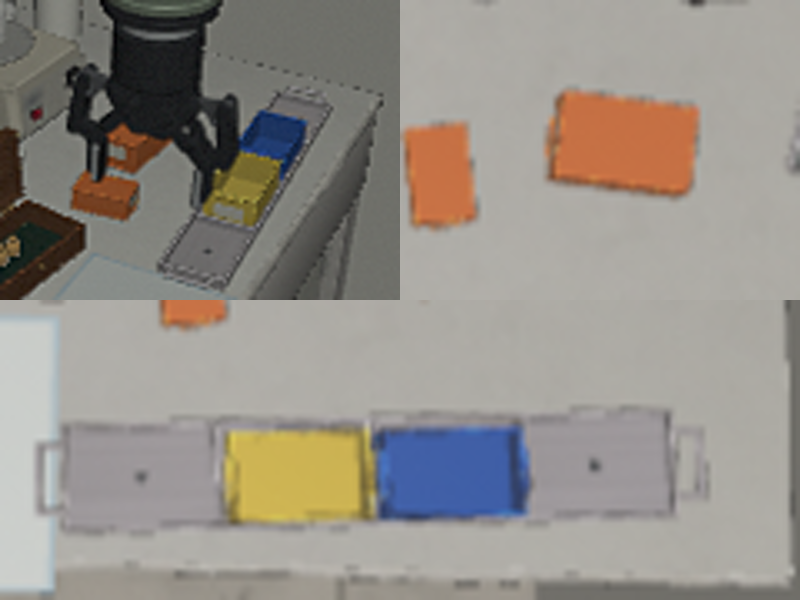

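```bash
python3 -m handwheel '[{"dx":2,"dy":2.3,"dz":-4,"wx":0,"wy":0,"wz":0,"claw":100},{"dx":2,"dy":2.3,"dz":-4,"wx":0,"wy":0,"wz":0,"claw":100},{"dx":0,"dy":0,"dz":0,"wx":0,"wy":0.17,"wz":0,"claw":100},{"dx":0,"dy":0,"dz":0,"wx":0,"wy":0.17,"wz":0,"claw":100},{"dx":0,"dy":0,"dz":0,"wx":0,"wy":0.17,"wz":0,"claw":100},{"dx":0,"dy":0,"dz":0,"wx":0,"wy":0.17,"wz":0,"claw":100}]'; python3 -c "
from h import *
print(monitor.observe()['qpos'])";python3 -m handwheel '[{"dx":0,"dy":0,"dz":0,"wx":0,"wy":0.17,"wz":0,"claw":100},{"dx":0,"dy":0,"dz":0,"wx":0,"wy":0.17,"wz":0,"claw":100},{"dx":0,"dy":0,"dz":0,"wx":0,"wy":0.17,"wz":0,"claw":100}]'; python3 -c "
from h import *
print(monitor.observe()['qpos'])"
```

```text
clock: 25.2
position: [0.4496, 0.2596, 0.2776]
tool_rot: [3.14, -0.674, 1.617]
force: [-0.1, 0.9, -1.5]
grip_width: 0.0855
finger_force: 0.0
[ 0.0145831   0.31214125 -0.32049248  2.02843146 -0.80784798  0.81691291
  0.33203455]
clock: 25.58
position: [0.4498, 0.2594, 0.2774]
tool_rot: [3.139, -1.184, 1.617]
force: [0.2, 0.4, -1.3]
grip_width: 0.0858
finger_force: 0.0
[ 0.34273733  0.57176933 -0.48771299  2.11452004 -1.25001204  1.00269721
  0.96494393]
```

```bash
python3 -m handwheel '[{"dx":0,"dy":0,"dz":0,"wx":0,"wy":-0.17,"wz":0,"claw":100},{"dx":0,"dy":0,"dz":0,"wx":0,"wy":-0.17,"wz":0,"claw":100},{"dx":0,"dy":0,"dz":0,"wx":0,"wy":-0.17,"wz":0,"claw":100},{"dx":0,"dy":0,"dz":0,"wx":0,"wy":-0.17,"wz":0,"claw":100},{"dx":0,"dy":0,"dz":0,"wx":0,"wy":-0.17,"wz":0,"claw":100},{"dx":0,"dy":0,"dz":0,"wx":0,"wy":-0.17,"wz":0,"claw":100},{"dx":0,"dy":0,"dz":0,"wx":0,"wy":-0.17,"wz":0,"claw":100},{"dx":0,"dy":0,"dz":0,"wx":0,"wy":-0.17,"wz":0,"claw":100}]';python3 -m handwheel '[{"dx":0,"dy":0,"dz":0,"wx":0,"wy":-0.17,"wz":0,"claw":100},{"dx":0,"dy":0,"dz":0,"wx":0,"wy":-0.17,"wz":0,"claw":100},{"dx":0,"dy":0,"dz":0,"wx":0,"wy":-0.17,"wz":0,"claw":100},{"dx":0,"dy":0,"dz":0,"wx":0,"wy":-0.17,"wz":0,"claw":100},{"dx":0,"dy":0,"dz":0,"wx":0,"wy":-0.17,"wz":0,"claw":100},{"dx":0,"dy":0,"dz":0,"wx":0,"wy":-0.17,"wz":0,"claw":100}]'; python3 -c "
from h import *
print(monitor.observe()['qpos'])"; python3 -m handwheel '[{"dx":0,"dy":0,"dz":0,"wx":0,"wy":-0.17,"wz":0,"claw":100},{"dx":0,"dy":0,"dz":0,"wx":0,"wy":-0.17,"wz":0,"claw":100}]'; python3 -c "
from h import *
print(monitor.observe()['qpos'])"
```

```text
clock: 26.58
position: [0.4493, 0.2599, 0.2777]
tool_rot: [-3.141, 0.177, 1.618]
force: [-0.2, -1.0, 0.2]
grip_width: 0.0852
finger_force: 0.0
clock: 27.32
position: [0.4488, 0.2606, 0.2771]
tool_rot: [-3.134, 1.197, 1.626]
force: [0.2, -1.2, 0.8]
grip_width: 0.0852
finger_force: 0.0
[-1.02463158  0.84065553  0.04428542  1.45320344  0.59302672  1.88996261
 -1.06783175]
clock: 27.58
position: [0.4494, 0.2593, 0.2752]
tool_rot: [-3.028, 1.511, 1.731]
force: [-0.5, -1.1, -2.9]
grip_width: 0.085
finger_force: 0.0
[-1.24426296  1.05324167  0.41373769  1.42522804  0.558682    1.92493385
 -0.89781943]
```

```bash
cat >> h.py <<'E'
def tilt(yaw,a): return Ro.from_euler("z",yaw)*Ro.from_euler("x",np.pi)*Ro.from_euler("y",a)
def gor(pos,Rt):
    s=monitor.observe(); R=Ro.from_euler("xyz",s["tool_rot"])
    w=(R.inv()*Rt).as_rotvec(); n=max(1,int(np.ceil(np.linalg.norm(w)/.18))); print("turn",w.round(3),"n",n,"each",(w/n).round(4))
    for nm,Q in(("shift before",R),("shift after turn",Rt)):
        d=Q.inv().apply(np.array(pos)-s["position"])*100; n=max(1,int(np.ceil(np.linalg.norm(d)/6))); print(nm,d.round(2),"n",n,"each",(d/n).round(3))
E
python3 - <<'E'
from h import *
grab("top"); print(fit("top","dish_orange",.578,-.147,1.468))
gor([.5771,-.1626,.25],tilt(1.465,.349))
E
```

```text
(array([ 0.5786, -0.1485,  1.4588]), np.float64(0.919))
turn [0.091 1.872 0.155] n 11 each [0.0083 0.1702 0.0141]
shift before [ 0.34 10.84 42.87] n 8 each [0.043 1.355 5.359]
shift after turn [-38.99  17.27 -11.71] n 8 each [-4.873  2.159 -1.464]
```

```bash
python3 -m handwheel '[{"dx":0,"dy":0,"dz":0,"wx":0.008,"wy":0.17,"wz":0.014,"claw":100},{"dx":0,"dy":0,"dz":0,"wx":0.008,"wy":0.17,"wz":0.014,"claw":100},{"dx":0,"dy":0,"dz":0,"wx":0.008,"wy":0.17,"wz":0.014,"claw":100},{"dx":0,"dy":0,"dz":0,"wx":0.008,"wy":0.17,"wz":0.014,"claw":100},{"dx":0,"dy":0,"dz":0,"wx":0.008,"wy":0.17,"wz":0.014,"claw":100},{"dx":0,"dy":0,"dz":0,"wx":0.008,"wy":0.17,"wz":0.014,"claw":100},{"dx":0,"dy":0,"dz":0,"wx":0.008,"wy":0.17,"wz":0.014,"claw":100},{"dx":0,"dy":0,"dz":0,"wx":0.008,"wy":0.17,"wz":0.014,"claw":100}]' >/dev/null; python3 -m handwheel '[{"dx":0,"dy":0,"dz":0,"wx":0.008,"wy":0.17,"wz":0.014,"claw":100},{"dx":0,"dy":0,"dz":0,"wx":0.008,"wy":0.17,"wz":0.014,"claw":100},{"dx":0,"dy":0,"dz":0,"wx":0.008,"wy":0.17,"wz":0.014,"claw":100},{"dx":-4.87,"dy":2.16,"dz":-1.46,"wx":0,"wy":0,"wz":0,"claw":100},{"dx":-4.87,"dy":2.16,"dz":-1.46,"wx":0,"wy":0,"wz":0,"claw":100},{"dx":-4.87,"dy":2.16,"dz":-1.46,"wx":0,"wy":0,"wz":0,"claw":100},{"dx":-4.87,"dy":2.16,"dz":-1.46,"wx":0,"wy":0,"wz":0,"claw":100}]'; python3 -m handwheel '[{"dx":-4.87,"dy":2.16,"dz":-1.46,"wx":0,"wy":0,"wz":0,"claw":100},{"dx":-4.87,"dy":2.16,"dz":-1.46,"wx":0,"wy":0,"wz":0,"claw":100},{"dx":-4.87,"dy":2.16,"dz":-1.46,"wx":0,"wy":0,"wz":0,"claw":100},{"dx":-4.87,"dy":2.16,"dz":-1.46,"wx":0,"wy":0,"wz":0,"claw":100},{"dx":0,"dy":0,"dz":0,"wx":0,"wy":0,"wz":0,"claw":100}]'; python3 -c "
from h import *
gor([.5771,-.1626,.07],tilt(1.462,.349))"
```

```text
clock: 29.5
position: [0.5136, 0.0478, 0.2617]
tool_rot: [3.137, -0.368, 1.467]
force: [1.5, 0.5, -0.1]
grip_width: 0.0855
finger_force: 0.0
clock: 30.12
position: [0.5782, -0.1654, 0.2456]
tool_rot: [3.139, -0.366, 1.462]
force: [0.2, 0.6, 0.2]
grip_width: 0.0859
finger_force: 0.0
turn [ 0.003 -0.017 -0.   ] n 1 each [ 0.003  -0.0167 -0.0004]
shift before [-6.03 -0.18 16.5 ] n 3 each [-2.01  -0.061  5.499]
shift after turn [-5.75 -0.14 16.6 ] n 3 each [-1.918 -0.045  5.532]
```

```bash
python3 -m handwheel '[{"dx":0,"dy":0,"dz":0,"wx":0,"wy":-0.017,"wz":0,"claw":100},{"dx":-1.92,"dy":-0.05,"dz":5.53,"wx":0,"wy":0,"wz":0,"claw":100},{"dx":-1.92,"dy":-0.05,"dz":5.53,"wx":0,"wy":0,"wz":0,"claw":100},{"dx":-1.92,"dy":-0.05,"dz":5.53,"wx":0,"wy":0,"wz":0,"claw":100},{"dx":0,"dy":0,"dz":0,"wx":0,"wy":0,"wz":0,"claw":100}]'; python3 - <<'E'
from h import *
f=grab("side")["frame"]
cv2.imwrite("pics/s9.png",cv2.resize(f[150:240,320:440],(640,480),interpolation=cv2.INTER_CUBIC))
gor([.5771,-.1626,.01],tilt(1.462,.349))
E
```

```text
clock: 30.75
position: [0.576, -0.1556, 0.0677]
tool_rot: [-3.138, -0.352, 1.468]
force: [-0.3, -0.3, 0.4]
grip_width: 0.0855
finger_force: 0.0
turn [-0.001 -0.001  0.006] n 1 each [-0.0014 -0.0014  0.0061]
shift before [-2.64  0.    5.47] n 2 each [-1.319e+00  2.000e-03  2.735e+00]
shift after turn [-2.63  0.01  5.47] n 2 each [-1.315  0.006  2.736]
```

View pics/s9.png

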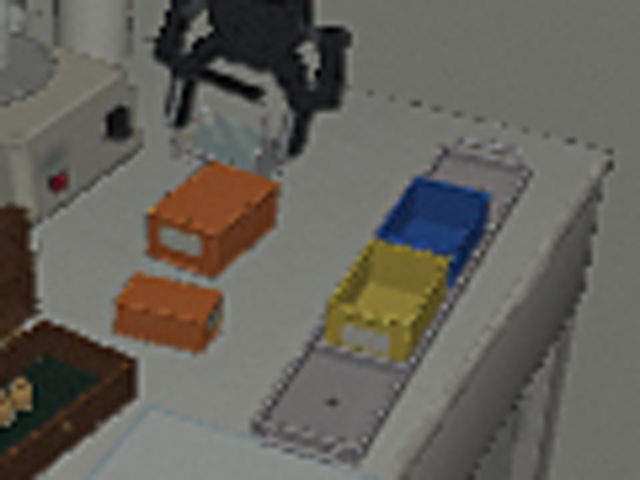

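```bash
python3 -m handwheel '[{"dx":-1.32,"dy":0,"dz":2.74,"wx":0,"wy":0,"wz":0,"claw":100},{"dx":-1.32,"dy":0,"dz":2.74,"wx":0,"wy":0,"wz":0,"claw":100},{"dx":0,"dy":0,"dz":0,"wx":0,"wy":0,"wz":0,"claw":100},{"dx":0,"dy":0,"dz":0,"wx":0,"wy":0,"wz":0,"claw":40},{"dx":0,"dy":0,"dz":0,"wx":0,"wy":0,"wz":0,"claw":40},{"dx":0,"dy":0,"dz":0,"wx":0,"wy":0,"wz":0,"claw":40},{"dx":0,"dy":0,"dz":0,"wx":0,"wy":0,"wz":0,"claw":40},{"dx":0,"dy":0,"dz":0,"wx":0,"wy":0,"wz":0,"claw":40}]' 60; python3 -m handwheel '[{"dx":-1.71,"dy":0,"dz":-4.7,"wx":0,"wy":0,"wz":0,"claw":40},{"dx":1.71,"dy":0,"dz":-4.7,"wx":0,"wy":0,"wz":0,"claw":40},{"dx":1.71,"dy":0,"dz":-4.7,"wx":0,"wy":0,"wz":0,"claw":40},{"dx":1.71,"dy":0,"dz":-4.7,"wx":0,"wy":0,"wz":0,"claw":40},{"dx":0,"dy":0,"dz":0,"wx":0,"wy":0,"wz":0,"claw":40}]'; python3 - <<'E'
from h import *
f=grab("side")["frame"]
cv2.imwrite("pics/s10.png",cv2.resize(f[110:230,310:440],(520,480),interpolation=cv2.INTER_CUBIC))
s=monitor.observe();print(s["position"])
gor([.45,.26,s["position"][2]+.03],tilt(1.5708,-1.222))
E
```

```text
clock: 31.8
position: [0.5788, -0.1639, 0.0119]
tool_rot: [3.136, -0.349, 1.47]
force: [-3.2, -0.5, 15.2]
grip_width: 0.059
finger_force: 62.7
clock: 32.42
position: [0.5753, -0.1965, 0.2026]
tool_rot: [3.132, -0.347, 1.471]
force: [0.2, -0.4, -1.8]
grip_width: 0.059
finger_force: 66.8
[ 0.57449374 -0.19583773  0.20015865]
turn [-0.042 -1.569 -0.106] n 9 each [-0.0047 -0.1743 -0.0118]
shift before [ 42.48 -17.04  12.13] n 8 each [ 5.31  -2.13   1.516]
shift after turn [ 12.76 -12.45 -43.86] n 8 each [ 1.595 -1.556 -5.483]
```

View pics/s10.png

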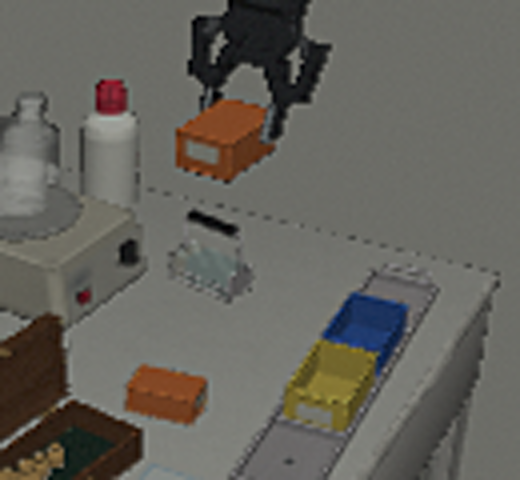

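```bash
python3 -m handwheel '[{"dx":5.3,"dy":-2.1,"dz":1.5,"wx":0,"wy":0,"wz":0,"claw":40},{"dx":5.3,"dy":-2.1,"dz":1.5,"wx":0,"wy":0,"wz":0,"claw":40},{"dx":5.3,"dy":-2.1,"dz":1.5,"wx":0,"wy":0,"wz":0,"claw":40},{"dx":5.3,"dy":-2.1,"dz":1.5,"wx":0,"wy":0,"wz":0,"claw":40},{"dx":5.3,"dy":-2.1,"dz":1.5,"wx":0,"wy":0,"wz":0,"claw":40},{"dx":5.3,"dy":-2.1,"dz":1.5,"wx":0,"wy":0,"wz":0,"claw":40},{"dx":5.3,"dy":-2.1,"dz":1.5,"wx":0,"wy":0,"wz":0,"claw":40},{"dx":5.3,"dy":-2.1,"dz":1.5,"wx":0,"wy":0,"wz":0,"claw":40}]';  python3 -m handwheel '[{"dx":0,"dy":0,"dz":0,"wx":0,"wy":-0.174,"wz":-0.012,"claw":40},{"dx":0,"dy":0,"dz":0,"wx":-0.005,"wy":-0.174,"wz":-0.012,"claw":40},{"dx":0,"dy":0,"dz":0,"wx":-0.005,"wy":-0.174,"wz":-0.012,"claw":40},{"dx":0,"dy":0,"dz":0,"wx":-0.005,"wy":-0.174,"wz":-0.012,"claw":40},{"dx":0,"dy":0,"dz":0,"wx":-0.005,"wy":-0.174,"wz":-0.012,"claw":40},{"dx":0,"dy":0,"dz":0,"wx":-0.005,"wy":-0.174,"wz":-0.012,"claw":40},{"dx":0,"dy":0,"dz":0,"wx":-0.005,"wy":-0.174,"wz":-0.012,"claw":40},{"dx":0,"dy":0,"dz":0,"wx":-0.005,"wy":-0.174,"wz":-0.012,"claw":40}]'; python3 -m handwheel '[{"dx":0,"dy":0,"dz":0,"wx":-0.005,"wy":-0.174,"wz":-0.012,"claw":40},{"dx":0,"dy":0,"dz":0,"wx":0,"wy":0,"wz":0,"claw":40}]'; python3 -c "
from h import *
print(monitor.observe()['qpos'])
gor([.45,.26,.10],tilt(1.5708,-1.222))"
```

```text
clock: 33.48
position: [0.4505, 0.2604, 0.2294]
tool_rot: [3.14, -0.349, 1.468]
force: [1.9, 0.2, -1.1]
grip_width: 0.0592
finger_force: 66.7
clock: 34.48
position: [0.4514, 0.2593, 0.2292]
tool_rot: [3.139, 1.049, 1.564]
force: [-0.2, -0.7, -0.8]
grip_width: 0.0594
finger_force: 66.7
clock: 34.72
position: [0.4506, 0.2592, 0.2262]
tool_rot: [-3.11, 1.222, 1.607]
force: [0.2, 0.2, -1.3]
grip_width: 0.0593
finger_force: 66.7
[-1.25320714  1.00172739  0.48777405  1.44621441  0.36297451  1.71947543
 -0.87806723]
turn [0.002 0.    0.012] n 1 each [0.0017 0.0001 0.0123]
shift before [11.89  0.08  4.24] n 3 each [3.963 0.026 1.414]
shift after turn [11.89 -0.06  4.24] n 3 each [ 3.963 -0.02   1.414]
```

```bash
python3 -m handwheel '[{"dx":3.96,"dy":0,"dz":1.41,"wx":0,"wy":0,"wz":0.012,"claw":40},{"dx":3.96,"dy":0,"dz":1.41,"wx":0,"wy":0,"wz":0,"claw":40},{"dx":3.96,"dy":0,"dz":1.41,"wx":0,"wy":0,"wz":0,"claw":40},{"dx":0,"dy":0,"dz":0,"wx":0,"wy":0,"wz":0,"claw":40},{"dx":0,"dy":0,"dz":0,"wx":0,"wy":0,"wz":0,"claw":40}]'; python3 -c "
from h import *
s=monitor.observe()
print(s['qpos'])
gor([s['position'][0],s['position'][1],.064],tilt(1.5708,-1.222))"
```

```text
clock: 35.35
position: [0.4526, 0.2604, 0.1056]
tool_rot: [3.123, 1.214, 1.552]
force: [0.3, 1.7, -1.6]
grip_width: 0.059
finger_force: 66.6
[-1.22682827  1.17207882  0.44504084  1.41732944  0.29931945  1.59926153
 -0.97674271]
turn [ 0.001 -0.008 -0.006] n 1 each [ 0.0008 -0.008  -0.0065]
shift before [ 3.9  -0.03  1.45] n 1 each [ 3.902 -0.026  1.455]
shift after turn [ 3.91 -0.    1.42] n 1 each [ 3.914 -0.     1.423]
```

```bash
python3 -m handwheel '[{"dx":2,"dy":0,"dz":0.73,"wx":0,"wy":-0.008,"wz":-0.006,"claw":40},{"dx":1.5,"dy":0,"dz":0.55,"wx":0,"wy":0,"wz":0,"claw":40},{"dx":0,"dy":0,"dz":0,"wx":0,"wy":0,"wz":0,"claw":40}]'; python3 -m handwheel '[{"dx":0.3,"dy":0,"dz":0.1,"wx":0,"wy":0,"wz":0,"claw":40},{"dx":0,"dy":0,"dz":0,"wx":0,"wy":0,"wz":0,"claw":40}]';  python3 -m handwheel '[{"dx":0.2,"dy":0,"dz":0.07,"wx":0,"wy":0,"wz":0,"claw":40},{"dx":0,"dy":0,"dz":0,"wx":0,"wy":0,"wz":0,"claw":40}]'; python3 -c "
from h import *
s=monitor.observe()
gor([s['position'][0],s['position'][1],.0615],tilt(1.5708,-1.222))
grab('side'); print(fit('side','dish_orange',.452,.268,1.5708,(.04,.06,.094)))"
```

```text
clock: 35.72
position: [0.4517, 0.2598, 0.0653]
tool_rot: [-3.135, 1.226, 1.578]
force: [0.7, -0.3, -0.7]
grip_width: 0.059
finger_force: 66.8
clock: 35.98
position: [0.4522, 0.2602, 0.0637]
tool_rot: [-3.14, 1.226, 1.574]
force: [0.1, -0.6, 2.8]
grip_width: 0.0591
finger_force: 66.9
clock: 36.22
position: [0.4522, 0.26, 0.0637]
tool_rot: [3.141, 1.228, 1.571]
force: [-3.3, 0.7, 23.7]
grip_width: 0.0587
finger_force: 68.1
turn [ 0.001  0.006 -0.   ] n 1 each [ 0.0005  0.0063 -0.    ]
shift before [ 0.2  -0.    0.07] n 1 each [ 0.203 -0.     0.072]
shift after turn [ 0.2  -0.    0.07] n 1 each [ 0.203 -0.     0.074]
(array([0.4447, 0.2742, 2.0214]), np.float64(0.065))
```

```bash
python3 -m handwheel '[{"dx":-0.15,"dy":0,"dz":-0.05,"wx":0,"wy":0,"wz":0,"claw":40},{"dx":0,"dy":0,"dz":0,"wx":0,"wy":0,"wz":0,"claw":75},{"dx":0,"dy":0,"dz":0,"wx":0,"wy":0,"wz":0,"claw":85},{"dx":0,"dy":0,"dz":0,"wx":0,"wy":0,"wz":0,"claw":100},{"dx":0,"dy":0,"dz":0,"wx":0,"wy":0,"wz":0,"claw":100},{"dx":0,"dy":0,"dz":-2,"wx":0,"wy":0,"wz":0,"claw":100},{"dx":0,"dy":0,"dz":-4,"wx":0,"wy":0,"wz":0,"claw":100},{"dx":0,"dy":0,"dz":-5,"wx":0,"wy":0,"wz":0,"claw":100}]';  python3 -m handwheel '[{"dx":0,"dy":0,"dz":-4,"wx":0,"wy":0,"wz":0,"claw":100},{"dx":-4.7,"dy":0,"dz":-1.7,"wx":0,"wy":0,"wz":0,"claw":0},{"dx":-4.7,"dy":0,"dz":-1.7,"wx":0,"wy":0,"wz":0,"claw":0},{"dx":-4.7,"dy":0,"dz":-1.7,"wx":0,"wy":0,"wz":0,"claw":0},{"dx":0,"dy":0,"dz":0,"wx":0,"wy":0.175,"wz":0,"claw":0},{"dx":0,"dy":0,"dz":0,"wx":0,"wy":0.175,"wz":0,"claw":0},{"dx":0,"dy":0,"dz":0,"wx":0,"wy":0.175,"wz":0,"claw":0},{"dx":0,"dy":0,"dz":0,"wx":0,"wy":0.175,"wz":0,"claw":0}]'; python3 -m handwheel '[{"dx":0,"dy":0,"dz":0,"wx":0,"wy":0.175,"wz":0,"claw":0},{"dx":0,"dy":0,"dz":0,"wx":0,"wy":0.175,"wz":0,"claw":0},{"dx":0,"dy":0,"dz":0,"wx":0,"wy":0.175,"wz":0,"claw":0},{"dx":0,"dy":0,"dz":0,"wx":0,"wy":0,"wz":0,"claw":0}]'; python3 -c "
from h import *
grab('side'); grab('top')
for c in('side','top'): print(c,fit(c,'dish_orange',.452,.268,1.5708,(.04,.06,.094)))
gor([.452,.17,.26],tilt(1.5708,0))"
```

```text
clock: 37.28
position: [0.4517, 0.3644, 0.1004]
tool_rot: [-3.137, 1.226, 1.576]
force: [0.5, -0.4, -0.0]
grip_width: 0.0853
finger_force: 0.0
clock: 38.28
position: [0.4539, 0.3931, 0.2236]
tool_rot: [-3.136, 0.529, 1.57]
force: [1.2, -0.2, -0.7]
grip_width: -0.0001
finger_force: 0.0
clock: 38.78
position: [0.4546, 0.3902, 0.2249]
tool_rot: [-3.136, 0.006, 1.562]
force: [0.1, 0.8, -0.1]
grip_width: -0.0
finger_force: 0.0
side (array([0.4542, 0.2664, 1.6409]), np.float64(0.886))
top (array([0.4491, 0.2671, 1.5518]), np.float64(0.683))
turn [-0.006  0.01  -0.004] n 1 each [-0.0063  0.0104 -0.0042]
shift before [-22.32  -0.11  -3.41] n 4 each [-5.579 -0.027 -0.853]
shift after turn [-22.28  -0.18  -3.65] n 4 each [-5.57  -0.045 -0.911]
```

```bash
python3 -m handwheel '[{"dx":-5.6,"dy":0,"dz":0,"wx":0,"wy":0,"wz":0,"claw":0},{"dx":-5.6,"dy":0,"dz":0,"wx":0,"wy":0,"wz":0,"claw":0},{"dx":-5.6,"dy":0,"dz":0,"wx":0,"wy":0,"wz":0,"claw":0},{"dx":-5.6,"dy":0,"dz":0,"wx":0,"wy":0.01,"wz":0,"claw":0},{"dx":0,"dy":0,"dz":5,"wx":0,"wy":0,"wz":0,"claw":0},{"dx":0,"dy":0,"dz":5,"wx":0,"wy":0,"wz":0,"claw":0},{"dx":0,"dy":0,"dz":4.5,"wx":0,"wy":0,"wz":0,"claw":0},{"dx":0,"dy":0,"dz":0,"wx":0,"wy":0,"wz":0,"claw":0}]'; python3 -m handwheel '[{"dx":2,"dy":0,"dz":0,"wx":0,"wy":0,"wz":0,"claw":0},{"dx":2,"dy":0,"dz":0,"wx":0,"wy":0,"wz":0,"claw":0},{"dx":2,"dy":0,"dz":0,"wx":0,"wy":0,"wz":0,"claw":0},{"dx":1,"dy":0,"dz":0,"wx":0,"wy":0,"wz":0,"claw":0},{"dx":1,"dy":0,"dz":0,"wx":0,"wy":0,"wz":0,"claw":0}]'; python3 -m handwheel '[{"dx":1,"dy":0,"dz":0,"wx":0,"wy":0,"wz":0,"claw":0},{"dx":1,"dy":0,"dz":0,"wx":0,"wy":0,"wz":0,"claw":0},{"dx":1,"dy":0,"dz":0,"wx":0,"wy":0,"wz":0,"claw":0},{"dx":0.7,"dy":0,"dz":0,"wx":0,"wy":0,"wz":0,"claw":0},{"dx":0,"dy":0,"dz":0,"wx":0,"wy":0,"wz":0,"claw":0},{"dx":0,"dy":0,"dz":0,"wx":0,"wy":0,"wz":0,"claw":0}]'; python3 -m handwheel '[{"dx":0,"dy":0,"dz":-5,"wx":0,"wy":0,"wz":0,"claw":100},{"dx":0,"dy":0,"dz":-5,"wx":0,"wy":0,"wz":0,"claw":100},{"dx":0,"dy":0,"dz":-5,"wx":0,"wy":0,"wz":0,"claw":100},{"dx":-6,"dy":0,"dz":0,"wx":0,"wy":0,"wz":0,"claw":100},{"dx":-6,"dy":0,"dz":0,"wx":0,"wy":0,"wz":0,"claw":100},{"dx":-6,"dy":0,"dz":0,"wx":0,"wy":0,"wz":0,"claw":100},{"dx":-6,"dy":0,"dz":0,"wx":0,"wy":0,"wz":0,"claw":100},{"dx":0,"dy":0,"dz":0,"wx":0,"wy":0,"wz":0,"claw":100}]'; python3 - <<'E'
from h import *
f=grab('side')["frame"]; t=grab('top')["frame"]
for c in('side','top'):
    print(c,fit(c,'dish_orange',.452,.335,1.5708))
    print(c,"yel",fit(c,'dish_yellow',.4207,-.097,1.618,z0=.004))
for d in optics.masks_of("carrier","top"): print(d["p"],d["rect"],rect("top",d["region"],.03))
c=np.zeros((600,800,3),np.uint8)
c[:300,:400]=cv2.resize(f[215:305,280:400],(400,300),interpolation=cv2.INTER_CUBIC)
c[:300,400:]=cv2.resize(t[195:240,400:460],(400,300),interpolation=cv2.INTER_CUBIC)
c[300:,:]=cv2.resize(t[230:290,200:360],(800,300),interpolation=cv2.INTER_CUBIC)
cv2.imwrite("pics/s11.png",c)
E
```

```text
clock: 39.88
position: [0.4511, 0.1683, 0.0784]
tool_rot: [-3.131, 0.004, 1.567]
force: [1.0, 0.1, 1.3]
grip_width: 0.0003
finger_force: 0.0
clock: 40.5
position: [0.4528, 0.2492, 0.0814]
tool_rot: [-3.136, 0.0, 1.567]
force: [0.3, -0.9, -0.1]
grip_width: 0.0001
finger_force: 0.1
clock: 41.25
position: [0.4526, 0.2852, 0.0805]
tool_rot: [-3.136, 0.0, 1.566]
force: [-0.3, -0.5, 0.3]
grip_width: -0.0003
finger_force: 0.0
clock: 42.25
position: [0.452, 0.0413, 0.231]
tool_rot: [-3.136, -0.001, 1.559]
force: [-0.2, 1.0, -0.9]
grip_width: 0.0855
finger_force: 0.0
side (array([0.4546, 0.3378, 1.602 ]), np.float64(0.892))
side yel (array([ 0.4247, -0.1036,  1.6566]), np.float64(0.81))
top (array([0.45  , 0.3396, 1.5166]), np.float64(0.861))
top yel (array([ 0.4194, -0.1006,  1.5893]), np.float64(0.839))
0.68 [419.7, 199.1, 12.6, 19.0] (0.618, -0.2608, 82, 40, 165.8)
0.32 [365.1, 246.0, 97.4, 32.3] (0.4324, -0.2263, 295, 80, 91.3)
```

```bash
python3 -m handwheel '[{"dx":5.0,"dy":0,"dz":0,"wx":0,"wy":0,"wz":0,"claw":100},{"dx":5.0,"dy":0,"dz":0,"wx":0,"wy":0,"wz":0,"claw":100},{"dx":5.0,"dy":0,"dz":0,"wx":0,"wy":0,"wz":0,"claw":100},{"dx":5.0,"dy":0,"dz":0,"wx":0,"wy":0,"wz":0,"claw":100},{"dx":5.0,"dy":0,"dz":0,"wx":0,"wy":0,"wz":0,"claw":100},{"dx":4.8,"dy":0,"dz":0,"wx":0,"wy":0,"wz":0,"claw":100},{"dx":0,"dy":0,"dz":6,"wx":0,"wy":0,"wz":0,"claw":100},{"dx":0,"dy":0,"dz":6,"wx":0,"wy":0,"wz":0,"claw":100}]' && python3 -m handwheel '[{"dx":0,"dy":0,"dz":3,"wx":0,"wy":0,"wz":0,"claw":100},{"dx":0,"dy":0,"dz":0,"wx":0,"wy":0,"wz":0,"claw":100}]';python3 -c "
from h import *
gor([.4523,.3385,.013],tilt(1.56,0))"
```

```text
clock: 43.4
position: [0.4518, 0.3457, 0.1085]
tool_rot: [-3.136, 0.0, 1.57]
force: [1.4, 1.7, -0.4]
grip_width: 0.0849
finger_force: 0.0
clock: 43.65
position: [0.4514, 0.3438, 0.0787]
tool_rot: [-3.133, 0.003, 1.568]
force: [-0.3, -0.6, 0.9]
grip_width: 0.0856
finger_force: 0.0
turn [-0.008  0.003  0.008] n 1 each [-0.0084  0.0028  0.008 ]
shift before [-0.51  0.15  6.57] n 2 each [-0.257  0.074  3.287]
shift after turn [-0.53  0.1   6.57] n 2 each [-0.266  0.048  3.286]
```

```bash
python3 -m handwheel '[{"dx":-0.5,"dy":0.1,"dz":0,"wx":-0.008,"wy":0.003,"wz":0.008,"claw":100},{"dx":0,"dy":0,"dz":3.3,"wx":0,"wy":0,"wz":0,"claw":100},{"dx":0,"dy":0,"dz":3.2,"wx":0,"wy":0,"wz":0,"claw":100},{"dx":0,"dy":0,"dz":0,"wx":0,"wy":0,"wz":0,"claw":100},{"dx":0,"dy":0,"dz":0,"wx":0,"wy":0,"wz":0,"claw":40},{"dx":0,"dy":0,"dz":0,"wx":0,"wy":0,"wz":0,"claw":40},{"dx":0,"dy":0,"dz":0,"wx":0,"wy":0,"wz":0,"claw":40},{"dx":0,"dy":0,"dz":0,"wx":0,"wy":0,"wz":0,"claw":40}]' 35; python3 -m handwheel '[{"dx":0,"dy":0,"dz":0,"wx":0,"wy":0,"wz":0,"claw":40}]';python3 -m handwheel '[{"dx":0,"dy":0,"dz":-5,"wx":0,"wy":0,"wz":0,"claw":40},{"dx":0,"dy":0,"dz":-5,"wx":0,"wy":0,"wz":0,"claw":40},{"dx":0,"dy":0,"dz":-3,"wx":0,"wy":0,"wz":0,"claw":40},{"dx":0,"dy":0,"dz":0,"wx":0,"wy":0,"wz":0,"claw":40}]'; python3 - <<'E'
from h import *
s=monitor.observe(); p=s["position"]
grab("side"); print(p,fit("side","dish_orange",p[0],p[1],1.56,z0=p[2]-.014))
gor([.4158,.0069,p[2]],tilt(1.618,0))
E
```

```text
clock: 44.65
position: [0.4547, 0.3394, 0.0174]
tool_rot: [3.138, -0.005, 1.559]
force: [-2.6, -0.7, 11.6]
grip_width: 0.0594
finger_force: 35.6
clock: 44.78
position: [0.4547, 0.3394, 0.0174]
tool_rot: [3.138, -0.005, 1.559]
force: [-3.0, -1.7, 11.5]
grip_width: 0.0593
finger_force: 35.6
clock: 45.28
position: [0.4545, 0.3392, 0.1484]
tool_rot: [3.137, -0.006, 1.559]
force: [-0.0, -0.5, -1.7]
grip_width: 0.0588
finger_force: 42.0
[0.45447934 0.33920462 0.14836525] (array([0.456 , 0.3404, 1.5589]), np.float64(0.745))
turn [ 0.003 -0.005 -0.059] n 1 each [ 0.0035 -0.0049 -0.059 ]
shift before [-33.25  -3.41  -0.33] n 6 each [-5.542 -0.568 -0.055]
shift after turn [-32.99  -5.36  -0.15] n 6 each [-5.499 -0.894 -0.026]
```

```bash
python3 -m handwheel '[{"dx":-5.5,"dy":-0.57,"dz":0,"wx":0,"wy":0,"wz":0,"claw":40},{"dx":-5.5,"dy":-0.57,"dz":0,"wx":0,"wy":0,"wz":0,"claw":40},{"dx":-5.5,"dy":-0.57,"dz":0,"wx":0,"wy":0,"wz":0,"claw":40},{"dx":-5.5,"dy":-0.57,"dz":0,"wx":0,"wy":0,"wz":0,"claw":40},{"dx":-5.5,"dy":-0.57,"dz":0,"wx":0,"wy":0,"wz":0,"claw":40},{"dx":-5.5,"dy":-0.57,"dz":0,"wx":0.003,"wy":-0.005,"wz":-0.059,"claw":40},{"dx":0,"dy":0,"dz":4,"wx":0,"wy":0,"wz":0,"claw":40},{"dx":0,"dy":0,"dz":4,"wx":0,"wy":0,"wz":0,"claw":40}]'; python3 -m handwheel '[{"dx":0,"dy":0,"dz":0,"wx":0,"wy":0,"wz":0,"claw":40},{"dx":0,"dy":0,"dz":0,"wx":0,"wy":0,"wz":0,"claw":40}]'; python3 - <<'E'
from h import *
s=monitor.observe(); p=s["position"]
grab("side"); print(p,fit("side","dish_orange",p[0],p[1],1.618,z0=p[2]-.0175))
gor([.4158,.0069,.0215],tilt(1.618,0))
E
```

```text
clock: 46.32
position: [0.4152, 0.0083, 0.0633]
tool_rot: [-3.141, 0.002, 1.616]
force: [1.4, 0.7, -1.6]
grip_width: 0.0592
finger_force: 42.0
clock: 46.58
position: [0.4156, 0.0084, 0.0653]
tool_rot: [-3.141, 0.002, 1.617]
force: [-0.5, 0.0, 0.0]
grip_width: 0.0593
finger_force: 41.9
[0.41559533 0.00838487 0.06534718] (array([0.4222, 0.008 , 1.7925]), np.float64(0.799))
turn [ 0.     0.002 -0.001] n 1 each [ 0.0003  0.0023 -0.0006]
shift before [-0.16 -0.02  4.41] n 1 each [-0.164 -0.017  4.408]
shift after turn [-0.17 -0.02  4.41] n 1 each [-0.174 -0.016  4.408]
```

```bash
python3 -m handwheel '[{"dx":-0.15,"dy":0,"dz":2.4,"wx":0,"wy":0.002,"wz":0,"claw":40},{"dx":0,"dy":0,"dz":0.6,"wx":0,"wy":0,"wz":0,"claw":40},{"dx":0,"dy":0,"dz":0,"wx":0,"wy":0,"wz":0,"claw":40}]' && python3 -m handwheel '[{"dx":0,"dy":0,"dz":0.5,"wx":0,"wy":0,"wz":0,"claw":40},{"dx":0,"dy":0,"dz":0,"wx":0,"wy":0,"wz":0,"claw":40}]'  && python3 -m handwheel '[{"dx":0,"dy":0,"dz":0.4,"wx":0,"wy":0,"wz":0,"claw":40},{"dx":0,"dy":0,"dz":0,"wx":0,"wy":0,"wz":0,"claw":40}]' && python3 -m handwheel '[{"dx":0,"dy":0,"dz":0.3,"wx":0,"wy":0,"wz":0,"claw":40},{"dx":0,"dy":0,"dz":0,"wx":0,"wy":0,"wz":0,"claw":40}]' 
```

```text
clock: 47.0
position: [0.4157, 0.0072, 0.0351]
tool_rot: [-3.141, 0.0, 1.618]
force: [-0.5, 0.7, -1.4]
grip_width: 0.059
finger_force: 41.9
clock: 47.25
position: [0.4155, 0.0073, 0.0296]
tool_rot: [-3.141, 0.0, 1.618]
force: [0.5, 0.1, -2.0]
grip_width: 0.0591
finger_force: 41.9
clock: 47.5
position: [0.4153, 0.0071, 0.0253]
tool_rot: [-3.14, 0.0, 1.617]
force: [-0.8, -0.4, -1.9]
grip_width: 0.0591
finger_force: 41.9
clock: 47.75
position: [0.4154, 0.0071, 0.0223]
tool_rot: [-3.141, 0.0, 1.617]
force: [-0.0, 0.2, -1.5]
grip_width: 0.0588
finger_force: 41.9
```

```bash
python3 -m handwheel '[{"dx":0,"dy":0,"dz":0.1,"wx":0,"wy":0,"wz":0,"claw":40},{"dx":0,"dy":0,"dz":0,"wx":0,"wy":0,"wz":0,"claw":100},{"dx":0,"dy":0,"dz":0,"wx":0,"wy":0,"wz":0,"claw":100},{"dx":0,"dy":0,"dz":0,"wx":0,"wy":0,"wz":0,"claw":100},{"dx":0,"dy":0,"dz":-6,"wx":0,"wy":0,"wz":0,"claw":100},{"dx":0,"dy":0,"dz":-6,"wx":0,"wy":0,"wz":0,"claw":100},{"dx":0,"dy":0,"dz":-6,"wx":0,"wy":0,"wz":0,"claw":100},{"dx":6,"dy":0,"dz":0,"wx":0,"wy":0,"wz":0,"claw":100}]'; python3 -m handwheel '[{"dx":6,"dy":0,"dz":0,"wx":0,"wy":0,"wz":0,"claw":100},{"dx":6,"dy":0,"dz":0,"wx":0,"wy":0,"wz":0,"claw":100},{"dx":6,"dy":0,"dz":0,"wx":0,"wy":0,"wz":0,"claw":100},{"dx":0,"dy":0,"dz":0,"wx":0,"wy":0,"wz":0,"claw":100}]'; python3 - <<'E'
from h import *
f=grab('side')["frame"]; t=grab('top')["frame"]
cv2.imwrite("pics/rawtop.png",t);cv2.imwrite("pics/rawside.png",f)
for n,x,y in(("orange",.4158,.0069),("yellow",.4207,-.097),("blue",.4256,-.2009)): print(n,fit("top","dish_"+n,x,y,1.618,z0=.004))
for k in("top","side"):
  for d in optics.masks_of("carrier",k): print(k,d["p"],d["rect"],rect(k,d["region"],.03))
c=np.zeros((600,800,3),np.uint8)
c[:300,:400]=cv2.resize(t[190:235,400:460],(400,300),interpolation=cv2.INTER_CUBIC)
c[:300,400:]=cv2.resize(f[150:210,340:420],(400,300),interpolation=cv2.INTER_CUBIC)
c[300:,:]=cv2.resize(t[230:290,320:480],(800,300),interpolation=cv2.INTER_CUBIC)
cv2.imwrite("pics/s12.png",c)
E
```

```text
clock: 48.75
position: [0.4147, 0.0659, 0.2041]
tool_rot: [3.136, -0.003, 1.612]
force: [2.1, 1.7, -0.6]
grip_width: 0.0854
finger_force: 0.0
clock: 49.25
position: [0.4036, 0.2509, 0.2002]
tool_rot: [-3.141, 0.001, 1.624]
force: [0.9, -1.7, -0.4]
grip_width: 0.0857
finger_force: 0.0
orange (array([0.4136, 0.0052, 1.5974]), np.float64(0.944))
yellow (array([ 0.4193, -0.0984,  1.6058]), np.float64(0.939))
blue (array([ 0.4235, -0.2036,  1.6115]), np.float64(0.892))
top 0.65 [418.2, 194.4, 15.2, 25.7] (0.6197, -0.2616, 91, 48, 168.5)
top 0.53 [327.2, 253.0, 133.4, 24.5] (0.4279, -0.2801, 162, 80, 93.5)
```

View pics/s12.png

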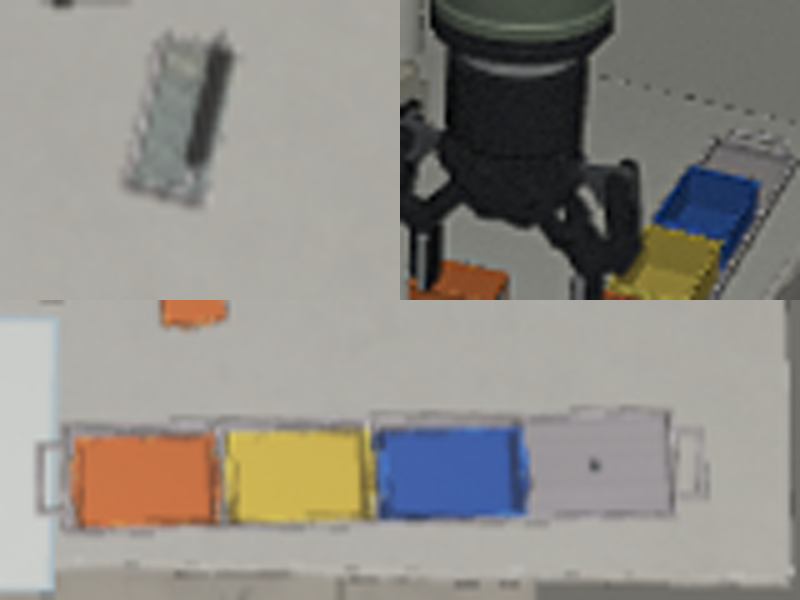

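```bash
python3 - <<'E'
from h import *
grab("top"); g=cv2.cvtColor(_f["top"]["frame"] if 0 else cv2.imread("pics/rawtop.png"),cv2.COLOR_BGR2GRAY)
v0,u0=192,416; w=g[v0:v0+28,u0:u0+24].astype(float); S=6
W=cv2.resize(w,None,fx=S,fy=S,interpolation=cv2.INTER_CUBIC); m=(W<75).astype(np.uint8)
n,l,st,ce=cv2.connectedComponentsWithStats(m); i=1+np.argmax(st[1:,4]); yy,xx=np.nonzero(l==i)
uv=np.c_[(xx+.5)/S-.5+u0,(yy+.5)/S-.5+v0]; P=ray("top",uv,.077)[:,:2]
(x,y),(a,b),an=cv2.minAreaRect((P*1000).astype(np.float32)); print(x,y,a,b,an,"mean",P.mean(0)); 
e=np.linalg.svd(P-P.mean(0))[2][0] if len(P)<3000 else 0; print(e,np.arctan2(e[1],e[0]))
E
```

```text
617.2510375976562 -262.6228332519531 9.317529678344727 59.610923767089844 76.28270721435547 mean [ 0.61736621 -0.26268921]
[-0.97152444  0.23693938] 2.902378341408565
```

```bash
python3 -c "
from h import *
gor([.6173,-.2627,.20],tilt(2.902,0))"
```

```text
turn [-1.000e-03 -1.000e-03 -1.286e+00] n 8 each [-1.000e-04 -1.000e-04 -1.608e-01]
shift before [-51.77  18.95   0.06] n 10 each [-5.177  1.895  0.006]
shift after turn [-32.74 -44.36   0.08] n 10 each [-3.274 -4.436  0.008]
```

Shift first (10 rows), then turn.

```bash
python3 -m handwheel '[{"dx":-5.18,"dy":1.9,"dz":0,"wx":0,"wy":0,"wz":0,"claw":60},{"dx":-5.18,"dy":1.9,"dz":0,"wx":0,"wy":0,"wz":0,"claw":60},{"dx":-5.18,"dy":1.9,"dz":0,"wx":0,"wy":0,"wz":0,"claw":60},{"dx":-5.18,"dy":1.9,"dz":0,"wx":0,"wy":0,"wz":0,"claw":60},{"dx":-5.18,"dy":1.9,"dz":0,"wx":0,"wy":0,"wz":0,"claw":60},{"dx":-5.18,"dy":1.9,"dz":0,"wx":0,"wy":0,"wz":0,"claw":60},{"dx":-5.18,"dy":1.9,"dz":0,"wx":0,"wy":0,"wz":0,"claw":60},{"dx":-5.18,"dy":1.9,"dz":0,"wx":0,"wy":0,"wz":0,"claw":60}]'; python3 -m handwheel '[{"dx":-5.18,"dy":1.9,"dz":0,"wx":0,"wy":0,"wz":0,"claw":60},{"dx":-5.18,"dy":1.9,"dz":0,"wx":0,"wy":0,"wz":0,"claw":60},{"dx":0,"dy":0,"dz":0,"wx":0,"wy":0,"wz":-0.161,"claw":60},{"dx":0,"dy":0,"dz":0,"wx":0,"wy":0,"wz":-0.161,"claw":60},{"dx":0,"dy":0,"dz":0,"wx":0,"wy":0,"wz":-0.161,"claw":60},{"dx":0,"dy":0,"dz":0,"wx":0,"wy":0,"wz":-0.161,"claw":60},{"dx":0,"dy":0,"dz":0,"wx":0,"wy":0,"wz":-0.161,"claw":60},{"dx":0,"dy":0,"dz":0,"wx":0,"wy":0,"wz":-0.161,"claw":60}]'; python3 -m handwheel '[{"dx":0,"dy":0,"dz":0,"wx":0,"wy":0,"wz":-0.161,"claw":60},{"dx":0,"dy":0,"dz":0,"wx":0,"wy":0,"wz":-0.161,"claw":60},{"dx":0,"dy":0,"dz":0,"wx":0,"wy":0,"wz":0,"claw":60}]'; python3 -c "
from h import *
gor([.6173,-.2627,.10],tilt(2.902,0))
grab('side')
for d in optics.masks_of('carrier','side'): print(d['p'],d['rect'],pix('side',[[.6173,-.2627,.04]]))"
```

```text
clock: 50.5
position: [0.5757, -0.1626, 0.2009]
tool_rot: [-3.141, -0.0, 1.616]
force: [0.2, 1.2, 0.5]
grip_width: 0.0514
finger_force: 0.0
clock: 51.5
position: [0.6177, -0.2627, 0.2009]
tool_rot: [-3.141, -0.0, 2.587]
force: [-0.6, -0.3, -0.4]
grip_width: 0.0513
finger_force: 0.0
clock: 51.88
position: [0.6178, -0.2627, 0.201]
tool_rot: [-3.142, -0.0, 2.903]
force: [0.1, 0.1, 0.2]
grip_width: 0.0516
finger_force: 0.0
turn [-0.    -0.     0.001] n 1 each [-0.     -0.0003  0.0012]
shift before [ 5.00e-02 -1.00e-02  1.01e+01] n 2 each [ 0.023 -0.007  5.049]
shift after turn [ 5.00e-02 -1.00e-02  1.01e+01] n 2 each [ 0.025 -0.007  5.049]
0.74 [355.1, 160.8, 19.8, 19.5] [[363.47700722 172.45973033]]
```

```bash
python3 -m handwheel '[{"dx":0,"dy":0,"dz":5,"wx":0,"wy":0,"wz":0,"claw":60},{"dx":0,"dy":0,"dz":5,"wx":0,"wy":0,"wz":0,"claw":60},{"dx":0,"dy":0,"dz":3,"wx":0,"wy":0,"wz":0,"claw":60},{"dx":0,"dy":0,"dz":1.8,"wx":0,"wy":0,"wz":0,"claw":60},{"dx":0,"dy":0,"dz":0,"wx":0,"wy":0,"wz":0,"claw":60}]'; python3 -m handwheel '[{"dx":0,"dy":0,"dz":0,"wx":0,"wy":0,"wz":0,"claw":0},{"dx":0,"dy":0,"dz":0,"wx":0,"wy":0,"wz":0,"claw":0},{"dx":0,"dy":0,"dz":0,"wx":0,"wy":0,"wz":0,"claw":0},{"dx":0,"dy":0,"dz":0,"wx":0,"wy":0,"wz":0,"claw":0},{"dx":0,"dy":0,"dz":0,"wx":0,"wy":0,"wz":0,"claw":0}]' 60;  python3 -m handwheel '[{"dx":0,"dy":0,"dz":-4,"wx":0,"wy":0,"wz":0,"claw":0},{"dx":0,"dy":0,"dz":-5,"wx":0,"wy":0,"wz":0,"claw":0},{"dx":0,"dy":0,"dz":-5,"wx":0,"wy":0,"wz":0,"claw":0},{"dx":0,"dy":0,"dz":0,"wx":0,"wy":0,"wz":0,"claw":0}]'; python3 -c "
from h import *
p=monitor.observe()['position']
gor([.4146,.006,p[2]],tilt(1.61,0))
grab('side')
for d in optics.masks_of('carrier','side'): print(d['p'],d['rect'],pix('side',[p+[0,0,-.02]]))"
```

```text
clock: 52.6
position: [0.618, -0.2617, 0.052]
tool_rot: [-3.141, -0.002, 2.904]
force: [0.5, -0.3, 0.9]
grip_width: 0.0511
finger_force: 0.0
clock: 53.22
position: [0.6189, -0.2619, 0.0539]
tool_rot: [-3.141, 0.001, 2.905]
force: [-1.4, -0.5, 6.3]
grip_width: 0.0084
finger_force: 58.9
clock: 53.72
position: [0.62, -0.2625, 0.1971]
tool_rot: [-3.141, 0.006, 2.905]
force: [-0.3, -0.2, -2.9]
grip_width: 0.0084
finger_force: 59.1
turn [0.003 0.006 1.295] n 8 each [0.0004 0.0007 0.1619]
shift before [26.25 21.3  -0.17] n 6 each [ 4.376  3.55  -0.029]
shift after turn [ 27.64 -19.47  -0.  ] n 6 each [ 4.606 -3.245 -0.   ]
0.73 [355.4, 128.3, 22.4, 23.0] [[364.70939362 142.64892456]]
```

```bash
python3 -m handwheel '[{"dx":4.38,"dy":3.55,"dz":0,"wx":0,"wy":0,"wz":0,"claw":0},{"dx":4.38,"dy":3.55,"dz":0,"wx":0,"wy":0,"wz":0,"claw":0},{"dx":4.38,"dy":3.55,"dz":0,"wx":0,"wy":0,"wz":0,"claw":0},{"dx":4.38,"dy":3.55,"dz":0,"wx":0,"wy":0,"wz":0,"claw":0},{"dx":4.38,"dy":3.55,"dz":0,"wx":0,"wy":0,"wz":0,"claw":0},{"dx":4.38,"dy":3.55,"dz":0,"wx":0,"wy":0,"wz":0,"claw":0},{"dx":0,"dy":0,"dz":0,"wx":0,"wy":0,"wz":0.162,"claw":0},{"dx":0,"dy":0,"dz":0,"wx":0,"wy":0,"wz":0.162,"claw":0}]'; python3 -m handwheel '[{"dx":0,"dy":0,"dz":0,"wx":0,"wy":0,"wz":0.162,"claw":0},{"dx":0,"dy":0,"dz":0,"wx":0,"wy":0,"wz":0.162,"claw":0},{"dx":0,"dy":0,"dz":0,"wx":0,"wy":0,"wz":0.162,"claw":0},{"dx":0,"dy":0,"dz":0,"wx":0,"wy":0,"wz":0.162,"claw":0},{"dx":0,"dy":0,"dz":0,"wx":0,"wy":0,"wz":0.162,"claw":0},{"dx":0,"dy":0,"dz":0,"wx":0,"wy":0.006,"wz":0.162,"claw":0},{"dx":0,"dy":0,"dz":3,"wx":0,"wy":0,"wz":0,"claw":0},{"dx":0,"dy":0,"dz":3,"wx":0,"wy":0,"wz":0,"claw":0}]'; python3 -m handwheel '[{"dx":0,"dy":0,"dz":0,"wx":0,"wy":0,"wz":0,"claw":0},{"dx":0,"dy":0,"dz":0,"wx":0,"wy":0,"wz":0,"claw":0}]'; python3 -c "
from h import *
p=monitor.observe()['position']
gor([.4146,.006,.0615],tilt(1.61,0))
grab('side')
for d in optics.masks_of('carrier','side'): print(d['p'],d['rect'],pix('side',[p+[0,0,-.0535],p+[0,0,.0185],p+[0,.04,-.0535],p+[0,-.04,-.0535]]))"
```

```text
clock: 54.82
position: [0.4119, 0.0075, 0.1921]
tool_rot: [-3.14, -0.001, 2.578]
force: [-0.2, 0.3, -1.8]
grip_width: 0.0086
finger_force: 59.1
clock: 55.82
position: [0.4121, 0.0074, 0.1313]
tool_rot: [-3.139, -0.005, 1.61]
force: [1.8, 1.4, -2.1]
grip_width: 0.0085
finger_force: 59.0
clock: 56.08
position: [0.4126, 0.007, 0.1332]
tool_rot: [-3.14, -0.005, 1.609]
force: [0.3, 0.4, -1.6]
grip_width: 0.0089
finger_force: 59.0
turn [-0.001 -0.005 -0.001] n 1 each [-0.0015 -0.0054 -0.0009]
shift before [-0.14  0.2   7.17] n 2 each [-0.071  0.102  3.585]
shift after turn [-0.1   0.19  7.17] n 2 each [-0.051  0.097  3.586]
```

```bash
python3 -m handwheel '[{"dx":-0.1,"dy":0.2,"dz":0,"wx":0,"wy":-0.005,"wz":0,"claw":0},{"dx":0,"dy":0,"dz":2.8,"wx":0,"wy":0,"wz":0,"claw":0},{"dx":0,"dy":0,"dz":0.7,"wx":0,"wy":0,"wz":0,"claw":0},{"dx":0,"dy":0,"dz":0,"wx":0,"wy":0,"wz":0,"claw":0}]'; python3 -m handwheel '[{"dx":0,"dy":0,"dz":0.5,"wx":0,"wy":0,"wz":0,"claw":0},{"dx":0,"dy":0,"dz":0,"wx":0,"wy":0,"wz":0,"claw":0}]'; python3 -m handwheel '[{"dx":0,"dy":0,"dz":0.5,"wx":0,"wy":0,"wz":0,"claw":0},{"dx":0,"dy":0,"dz":0,"wx":0,"wy":0,"wz":0,"claw":0}]'
```

```text
clock: 56.68
position: [0.4147, 0.0062, 0.0979]
tool_rot: [-3.14, -0.001, 1.609]
force: [-0.4, 0.1, -1.3]
grip_width: 0.0089
finger_force: 59.0
clock: 56.92
position: [0.4147, 0.0065, 0.0929]
tool_rot: [-3.141, -0.001, 1.61]
force: [-0.2, -0.1, -1.2]
grip_width: 0.0086
finger_force: 59.0
clock: 57.18
position: [0.4145, 0.0064, 0.0875]
tool_rot: [-3.14, -0.001, 1.61]
force: [-0.3, -0.5, -1.2]
grip_width: 0.0085
finger_force: 59.0
```

```bash
python3 -m handwheel '[{"dx":0,"dy":0,"dz":1,"wx":0,"wy":0,"wz":0,"claw":0},{"dx":0,"dy":0,"dz":1,"wx":0,"wy":0,"wz":0,"claw":0},{"dx":0,"dy":0,"dz":0,"wx":0,"wy":0,"wz":0,"claw":0}]'; python3 -m handwheel '[{"dx":0,"dy":0,"dz":0.3,"wx":0,"wy":0,"wz":0,"claw":0},{"dx":0,"dy":0,"dz":0,"wx":0,"wy":0,"wz":0,"claw":0}]'; python3 -m handwheel '[{"dx":0,"dy":0,"dz":0.2,"wx":0,"wy":0,"wz":0,"claw":0},{"dx":0,"dy":0,"dz":0,"wx":0,"wy":0,"wz":0,"claw":0}]'
```

```text
clock: 57.55
position: [0.4141, 0.0062, 0.0669]
tool_rot: [-3.139, -0.001, 1.609]
force: [-0.7, 0.3, -2.0]
grip_width: 0.0089
finger_force: 59.0
clock: 57.8
position: [0.4146, 0.0064, 0.0647]
tool_rot: [-3.14, -0.001, 1.61]
force: [0.2, -0.5, -1.2]
grip_width: 0.0088
finger_force: 59.0
clock: 58.05
position: [0.4146, 0.0065, 0.0627]
tool_rot: [-3.14, -0.001, 1.61]
force: [-1.0, 0.1, -0.8]
grip_width: 0.009
finger_force: 59.0
```

```bash
python3 -m handwheel '[{"dx":0,"dy":0,"dz":0.1,"wx":0,"wy":0,"wz":0,"claw":0},{"dx":0,"dy":0,"dz":0,"wx":0,"wy":0,"wz":0,"claw":20},{"dx":0,"dy":0,"dz":0,"wx":0,"wy":0,"wz":0,"claw":40},{"dx":0,"dy":0,"dz":0,"wx":0,"wy":0,"wz":0,"claw":50},{"dx":0,"dy":0,"dz":0,"wx":0,"wy":0,"wz":0,"claw":50},{"dx":0,"dy":0,"dz":-4,"wx":0,"wy":0,"wz":0,"claw":50},{"dx":0,"dy":0,"dz":-6,"wx":0,"wy":0,"wz":0,"claw":50},{"dx":0,"dy":0,"dz":-6,"wx":0,"wy":0,"wz":0,"claw":50}]'; python3 -m handwheel '[{"dx":6,"dy":0,"dz":0,"wx":0,"wy":0,"wz":0,"claw":50},{"dx":6,"dy":0,"dz":0,"wx":0,"wy":0,"wz":0,"claw":50},{"dx":6,"dy":0,"dz":-3,"wx":0,"wy":0,"wz":0,"claw":50},{"dx":6,"dy":0,"dz":-3,"wx":0,"wy":0,"wz":0,"claw":50},{"dx":6,"dy":0,"dz":-3,"wx":0,"wy":0,"wz":0,"claw":50},{"dx":0,"dy":0,"dz":0,"wx":0,"wy":0,"wz":0,"claw":50},{"dx":0,"dy":0,"dz":0,"wx":0,"wy":0,"wz":0,"claw":50}]'; python3 - <<'E'
from h import *
t=grab("top")["frame"]; grab("side")
g=cv2.cvtColor(t,cv2.COLOR_BGR2GRAY); v0,u0=246,334; S=6
W=cv2.resize(g[v0:v0+34,u0:u0+34].astype(float),None,fx=S,fy=S,interpolation=cv2.INTER_CUBIC); m=(W<60).astype(np.uint8)
n,l,st,ce=cv2.connectedComponentsWithStats(m); i=1+np.argmax(st[1:,4]); yy,xx=np.nonzero(l==i)
P=ray("top",np.c_[(xx+.5)/S-.5+u0,(yy+.5)/S-.5+v0],.085)[:,:2]*1000
print("bar",cv2.minAreaRect(P.astype(np.float32)))
for n,x,y in(("orange",.4158,.0069),("yellow",.4207,-.097),("blue",.4256,-.2009)): print(n,fit("top","dish_"+n,x,y,1.618,z0=.004))
print("small",fit("top","dish_orange",.553,-.02,.1,(.064,.041,.028)))
for k in("top","side"):
  for d in optics.masks_of("carrier",k): print(k,d["p"],d["rect"])
print(pix("side",[[.4146,.006,.008],[.4146,.006,.085]]))
E
```

```text
clock: 59.05
position: [0.4143, 0.0058, 0.2233]
tool_rot: [-3.139, 0.0, 1.609]
force: [0.9, 1.7, 1.5]
grip_width: 0.043
finger_force: 0.0
clock: 59.92
position: [0.4035, 0.2931, 0.3055]
tool_rot: [-3.14, -0.0, 1.609]
force: [-0.2, -1.2, -0.0]
grip_width: 0.0426
finger_force: 0.0
bar ((413.1441650390625, 3.478382110595703), (3.037858724594116, 56.456459045410156), 1.8834432363510132)
orange (array([0.4135, 0.0052, 1.5932]), np.float64(0.363))
yellow (array([ 0.4191, -0.0989,  1.6117]), np.float64(0.938))
blue (array([ 0.4229, -0.2024,  1.6252]), np.float64(0.892))
small (array([ 0.5543, -0.024 ,  0.1359]), np.float64(0.945))
top 0.59 [337.2, 262.7, 21.4, 2.7]
side 0.44 [375.9, 200.2, 18.2, 23.7]
[[383.38619571 224.25695568]
 [385.20823006 206.35746954]]
```

```bash
python3 -c "
from workcell import job_done
print(job_done())"
```

```text
the job is handed in; nothing more can be done
None
```

The job is handed in: the orange, yellow and blue dishes sit mouth-up in bays 1, 2 and 3. The slide carrier stands upright in the orange dish, and the gripper has let go and is clear. There was no green dish at the start, and by then I had no pictures left to view, so I checked the carrier's final position only from camera measurements.

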